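# Load the cartridge magazine and latch it

### The arm

A 7-joint arm with a two-finger parallel gripper is mounted at the origin on a cart in front of the work surface, level with it; the furniture and walls round the work are solid. World frame = base frame: x ahead of the robot, y to its left, z up, the work surface at z = 0. Lengths are in m, angles in rad, forces in N, time in s.
With the tool pointing down it reaches from about 0.4 to 0.85 m from the base axis. Payload 10.4 kg.
Tool frame: the origin (TCP) lies at the very end of the fingers, on their centre line; the grasp point (between the pads) lies 19 mm behind it; z points along the fingers, y is the direction in which the jaws open and shut (so a half turn about z gives the same grasp; the last joint's range is limited). The gripper opens to 87 mm and grips with 3 to 60 N. Pads are 19 mm wide; open, the fingers measure 117 mm over their backs; the gripper's body (75 mm by 190 mm) begins 51 mm behind the grasp point.
Start: joints at [-1.289, 0.332, -0.065, 1.46, 0.022, 1.35, -0.088], TCP at [0.188, 0.596, 0.223] pointing down, gripper open.
Joint ranges: [-2.6, 2.6], [-0.5, 2.12], [-1.47, 1.34], [0.16, 2.42], [-1.27, 4.41], [0.06, 2.06], [-2.6, 2.6]. Speed limits (rad/s): [2.22, 2.22, 2.79, 2.79, 3.14, 3.14, 3.14].

### API

Orientations are given as a unit quaternion [x, y, z, w].
In Python, from bench import r gives the robot as it stands.
- The arm moves only by the shell command python3 -m crank 'ROWS' [FORCE]. ROWS is JSON, a list of rows, each a list of 3 entries, a list of its own where there are three numbers: the opening, from -1 (shut) to 1 (fully open), so that 0 is half open, then the shift along the tool's x, y, z in mm, then the turn about the tool's z in degrees. A call has 1 to 12 rows; each row is the pose to reach, as a shift and turn from the pose commanded when the call began, along the tool's axes at that moment; what a row does not reach only later rows make up. A row lasts 1/12 s, in which the tool goes at most 41.7 mm and 7.16 degrees, less where a joint would pass 70% of its speed; a pose out of reach is approached as far as the arm can. A call with a gripper value outside its range is refused whole. The fingers move at their own pace and stop on an object; FORCE is the grip in N (left out, the last holds). Time passes only in rows, so rows that repeat a pose let the fingers close. It gives the time, the measured TCP pose, the force and the opening at its end, in the units of the state.
- r.read_state(): the state, without advancing time (a new reading comes with each control period).
- r.camera(name): name is "scene" or "top" or "wrist"; returns a dict with "pixels" (480x640x3 uint8, red, green, blue), "fov_y" (degrees; the focal length in pixels is half the picture's height over the tangent of half this angle, whatever the lens; pixels are square), "cx", "cy" (the principal point, pixels), "cam_to_world" (4x4, takes a point from camera to world coordinates). Camera axes: x right, y down, z forward; pixel columns grow to the right and rows downward; lengths in m; the calibration is good to about 2 mm. A picture is of the moment at which its call begins. There is no depth.
- r.close_job(): hands the job in, once; it reports no verdict.
The state is a dict: "time": time; "joint_positions": joint angles; "joint_vel": joint speeds; "joint_torque": joint torques, N m; "ee_pos": TCP position; "eef_rot": TCP orientation; "ft_force": force on the tool from outside, world axes, zero at the start; "torque": the same for the moment, N m; "width": finger opening in m.
Only numpy, scipy, OpenCV 4.12 (cv2) and the standard library are available. Lean on these libraries where they do the work, as an engineer would, in place of code of your own. Each camera call takes 0.05 s, during which the arm holds its last target.

### The job

Load the two loose reagent cartridges into the tilted rail from its upper end, facing the same way as the cartridge already in it (low nose downhill), so that all three sit nose to tail, fully home against the lower stop. Then turn the latch knob so that its arm stands square across the rail behind the last cartridge, let go, and leave the other things on the bench where they are.

Things in the scene. Friction and masses are not known exactly. Their poses are not given: they have to be found in the camera images.
- rail: Aluminium rail on a grey stand, tilted 30 deg, low end nearest the robot. Origin: centre of its floor at the lower stop; x up the slope along the rail, y across, z square to the floor. Side walls 49 mm apart. From x = 0 to 220 mm lips hang over the floor's edges (underside z 7, top z 10 mm, slot between them 38 mm). Slippery: a cartridge let go on it runs down by itself. Floor ends at x = 300 mm.
- rail_mouth (a point): Upper end of the lips, on the rail's floor at x = 238 mm. From x = 220 to 238 mm the lips rise as a lead-in (underside z 7 to 11, top 14 mm). Above this point to x = 300 mm the floor is open from above between low guides (9 mm high) that flare from 49 to about 72 mm apart: a cartridge can be laid there and slid down under the lips.
- rail_slot3 (a point): where the origin of the third cartridge comes to lie: rail x = 200, y = z = 0 mm (the second: x = 120 mm). Either loose cartridge may go first.
- cart_0: Reagent cartridge already home at the lower stop, same as the others; it shows the right way round. Its axes are parallel to the rail's.
- cart_a: Loose white reagent cartridge, 80 long (x), 46 wide (y), 46 mm high, 63 to 126 g, on the bench. Origin: centre of its underside. Foot: plate 80 x 46 x 5 mm that runs under the rail's lips. Tall part: x -14 to +38, y -16 to +16, z 5 to 46 mm. Low nose at the -x end: 22 wide, 24 mm high. Loaded, its axes are parallel to the rail's (nose, -x, downhill); it stands up through the slot.
- cart_b: The other loose cartridge, same as cart_a; they may face different ways.
- cart_a_nose (a point): middle of the nose edge of cart_a's foot: x = -40, y = 0, z = 2.5 mm from its origin
- cart_b_nose (a point): middle of the nose edge of cart_b's foot: x = -40, y = 0, z = 2.5 mm from its origin
- cart_a_grip (a point): point inside cart_a's tall body to hold it by, across its 32 mm width (y): x = 12, y = 0, z = 33 mm from its origin. 19 mm below it (z = 14) the body is still clear of the rail's lips.
- cart_b_grip (a point): point inside cart_b's tall body to hold it by, across its 32 mm width (y): x = 12, y = 0, z = 33 mm from its origin. 19 mm below it (z = 14) the body is still clear of the rail's lips.
- latch (a joint): angle of the latch, rad: 0 when its arm points up the slope beside the rail's mouth (open), 1.571 at its end stop with the arm square across the rail behind the third cartridge (locked). Grows clockwise seen from above the rail, stays where it is left, turns with about 0.06 N m.
- latch_grip (a point): middle of the latch's black bar knob (42 long, 13 thick, 26 mm tall) on its axis, which is the rail's z direction; in the rail's frame x = 246, y = 70, z = 40 mm. The bar is parallel to the steel arm below it (12 wide, 81 mm long, z 15 to 21 mm over the rail's floor): at 0 along the rail's x, at 1.571 along its y.
- forceps: bystander: steel forceps, 145 mm, lying between the loose cartridges
- sample_pot: bystander: white sample pot, 37 mm wide, 42 mm high
- dish_pink: bystander: flat glass dish, 100 mm wide, 26 mm high
- timer: bystander: clockwork bench timer, 62 mm wide, 38 mm high
- conical_flask: bystander: conical glass flask, 67 mm wide, 108 mm high, left of the rail

How it is judged:
On the way, in this order (a step that is already met when the one before it is completed fails the run):
1. one loose cartridge is home behind the cartridge already in the rail, nose downhill (((x of cart_a in the frame of rail between 0.116 and 0.128 m and y of cart_a in the frame of rail between -0.004 and 0.004 m and z of cart_a in the frame of rail between -0.003 and 0.003 m and x of cart_a_nose in the frame of rail between 0.076 and 0.088 m) or (x of cart_b in the frame of rail between 0.116 and 0.128 m and y of cart_b in the frame of rail between -0.004 and 0.004 m and z of cart_b in the frame of rail between -0.003 and 0.003 m and x of cart_b_nose in the frame of rail between 0.076 and 0.088 m))), for 0.2 s.
2. the other is home behind it, nose downhill ((((x of cart_a in the frame of rail between 0.116 and 0.128 m and y of cart_a in the frame of rail between -0.004 and 0.004 m and z of cart_a in the frame of rail between -0.003 and 0.003 m and x of cart_a_nose in the frame of rail between 0.076 and 0.088 m) and (x of cart_b in the frame of rail between 0.196 and 0.208 m and y of cart_b in the frame of rail between -0.004 and 0.004 m and z of cart_b in the frame of rail between -0.003 and 0.003 m and x of cart_b_nose in the frame of rail between 0.156 and 0.168 m)) or ((x of cart_b in the frame of rail between 0.116 and 0.128 m and y of cart_b in the frame of rail between -0.004 and 0.004 m and z of cart_b in the frame of rail between -0.003 and 0.003 m and x of cart_b_nose in the frame of rail between 0.076 and 0.088 m) and (x of cart_a in the frame of rail between 0.196 and 0.208 m and y of cart_a in the frame of rail between -0.004 and 0.004 m and z of cart_a in the frame of rail between -0.003 and 0.003 m and x of cart_a_nose in the frame of rail between 0.156 and 0.168 m)))), for 0.2 s.
At the end, for the whole second after the job is handed in: All three cartridges lie in the rail, under its lips, nose downhill, nose to tail and at rest, none more than 8 mm short of its place; the latch arm is within 10 degrees of square across the rail (joint above 1.4 rad) (x of cart_0 in the frame of rail between 0.036 and 0.048 m and y of cart_0 in the frame of rail between -0.004 and 0.004 m and z of cart_0 in the frame of rail between -0.003 and 0.003 m and (((x of cart_a in the frame of rail between 0.116 and 0.128 m and y of cart_a in the frame of rail between -0.004 and 0.004 m and z of cart_a in the frame of rail between -0.003 and 0.003 m and x of cart_a_nose in the frame of rail between 0.076 and 0.088 m) and (x of cart_b in the frame of rail between 0.196 and 0.208 m and y of cart_b in the frame of rail between -0.004 and 0.004 m and z of cart_b in the frame of rail between -0.003 and 0.003 m and x of cart_b_nose in the frame of rail between 0.156 and 0.168 m)) or ((x of cart_b in the frame of rail between 0.116 and 0.128 m and y of cart_b in the frame of rail between -0.004 and 0.004 m and z of cart_b in the frame of rail between -0.003 and 0.003 m and x of cart_b_nose in the frame of rail between 0.076 and 0.088 m) and (x of cart_a in the frame of rail between 0.196 and 0.208 m and y of cart_a in the frame of rail between -0.004 and 0.004 m and z of cart_a in the frame of rail between -0.003 and 0.003 m and x of cart_a_nose in the frame of rail between 0.156 and 0.168 m))) and value of joint latch above 1.4 rad and linear speed of each of cart_0, cart_a, cart_b below 0.02 m/s); the robot touches nothing.
It fails at once if the forceps is shifted by more than 30 mm (distance of forceps from where it was at the start of the episode above 0.03 m).
It fails at once if the sample pot is shifted by more than 30 mm (distance of sample_pot from where it was at the start of the episode above 0.03 m).
It fails at once if the dish pink is shifted by more than 30 mm (distance of dish_pink from where it was at the start of the episode above 0.03 m).
It fails at once if the timer is shifted by more than 30 mm (distance of timer from where it was at the start of the episode above 0.03 m).
It fails at once if the conical flask is shifted by more than 30 mm (distance of conical_flask from where it was at the start of the episode above 0.03 m).
It also fails if it takes over 72 s, if anything falls off the work surface, if the arm or the gripper's body presses on something with over 40 N, if the wrist force passes 120 N, or if a joint passes its speed limit or range.

## Working session

There is one attempt and no reset: what is moved stays moved. The work goes in short steps, Python scripts to look and compute and a shell command to move; the robot and the scene stay as the last step left them, time stands still between calls to the robot, and variables do not carry over. Pictures are saved under pics/ and viewed, and the job is handed in when it is done.

```bash
ls; mkdir -p pics
python3 - <<'E'
from bench import r
import cv2,json
s=r.read_state();print(s)
for n in("scene","top","wrist"):
    c=r.camera(n);cv2.imwrite(f"pics/{n}0.png",c["pixels"][:,:,::-1]);print(n,c["fov_y"],c["cx"],c["cy"],c["cam_to_world"])
E
```

```text
pics
{'time': 0.0, 'joint_positions': array([-1.28859836,  0.33290234, -0.06470711,  1.46091999,  0.021629  ,
        1.34991265, -0.08849734]), 'joint_vel': array([-0.00013369, -0.0004428 , -0.00045129, -0.00149362,  0.00056983,
       -0.00130438,  0.00024962]), 'joint_torque': array([ 9.09638457e-04, -6.23265195e+01,  2.52561795e-02, -3.89878929e+01,
       -6.12950558e-02,  4.00614843e-02,  1.48684853e-04]), 'ee_pos': array([0.1874587 , 0.59582299, 0.22174513]), 'eef_rot': array([ 1.51791770e-01,  9.88412230e-01, -7.20057465e-04, -6.39675197e-05]), 'ft_force': array([-0.22286348, -0.01874369, -1.23388623]), 'torque': array([-0.02464567,  0.04970119,  0.02779538]), 'width': 0.08676347907292166}
scene 56.03598363775299 318.52924415257985 237.35274863295038 [[ 0.60594809 -0.38805413  0.69443567 -0.20626768]
 [-0.79537175 -0.31146652  0.51997345 -0.77743797]
 [ 0.01451561 -0.86741143 -0.49737983  0.67673707]
 [ 0.          0.          0.          1.        ]]
top 43.768807215352425 322.53808175728415 241.56116259999587 [[-0.02262707 -0.99204976  0.12379539  0.3368445 ]
 [-0.99939675  0.02570843  0.02334997 -0.23683982]
 [-0.02634692 -0.12319237 -0.992033    1.59222186]
 [ 0.          0.          0.          1.        ]]
wrist 63.351903937470155 314.1766108021397 238.10775420917182 [[ 0.30008468  0.92048714  0.25030504  0.11917863]
 [ 0.95390972 -0.28892724 -0.08110056  0.61675244]
 [-0.00233208  0.26310544 -0.96476426  0.38274769]
 [ 0.          0.          0.          1.        ]]
```

View pics/scene0.png

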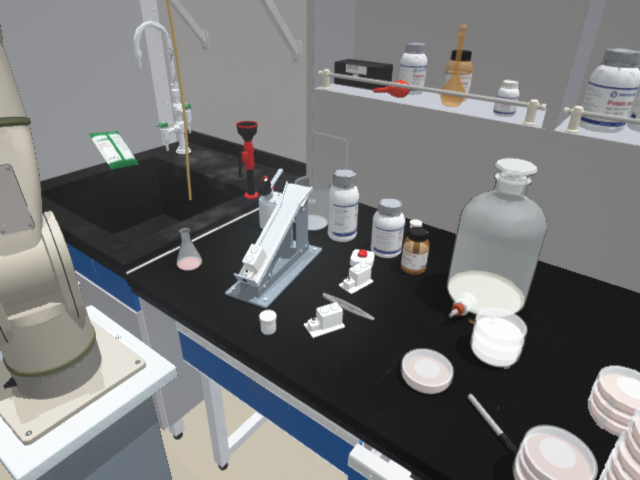

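View pics/top0.png

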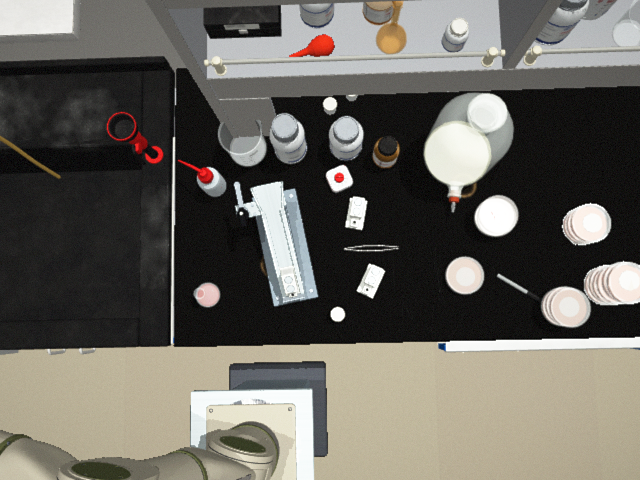

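View pics/wrist0.png

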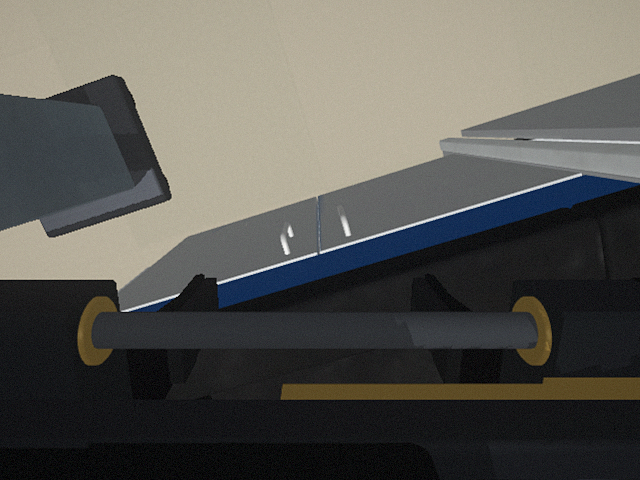

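```bash
cat > h.py <<'E'
import numpy as np,cv2
from bench import r
def K(c):
    f=240/np.tan(np.radians(c["fov_y"]/2));return f,c["cx"],c["cy"],np.array(c["cam_to_world"])
def ray(c,u,v):
    f,cx,cy,T=K(c);d=T[:3,:3]@np.array([(u-cx)/f,(v-cy)/f,1]);return T[:3,3],d/np.linalg.norm(d)
def onz(c,u,v,z):
    o,d=ray(c,u,v);return o+d*(z-o[2])/d[2]
def tri(c1,p1,c2,p2):
    o1,d1=ray(c1,*p1);o2,d2=ray(c2,*p2)
    s=np.linalg.lstsq(np.c_[d1,-d2],o2-o1,rcond=None)[0]
    a=o1+s[0]*d1;b=o2+s[1]*d2;return (a+b)/2,np.linalg.norm(a-b)
def proj(c,P):
    f,cx,cy,T=K(c);q=(np.asarray(P)-T[:3,3])@T[:3,:3];return q[...,:2]/q[...,2:]*f+[cx,cy]
def crop(px,x0,y0,w,h,s,name):
    cv2.imwrite(name,cv2.resize(px[y0:y0+h,x0:x0+w,::-1],None,fx=s,fy=s,interpolation=cv2.INTER_CUBIC))
E
python3 - <<'E'
from h import *
import pickle
c={n:r.camera(n) for n in("scene","top")}
pickle.dump(c,open("c0.pkl","wb"))
crop(c["top"]["pixels"],225,170,160,145,5,"pics/t1.png".replace(".png",".png"))
crop(c["scene"]["pixels"],220,170,160,175,3.4,"pics/s1.png")
E
```

```text
(no output)
```

View pics/t1.png

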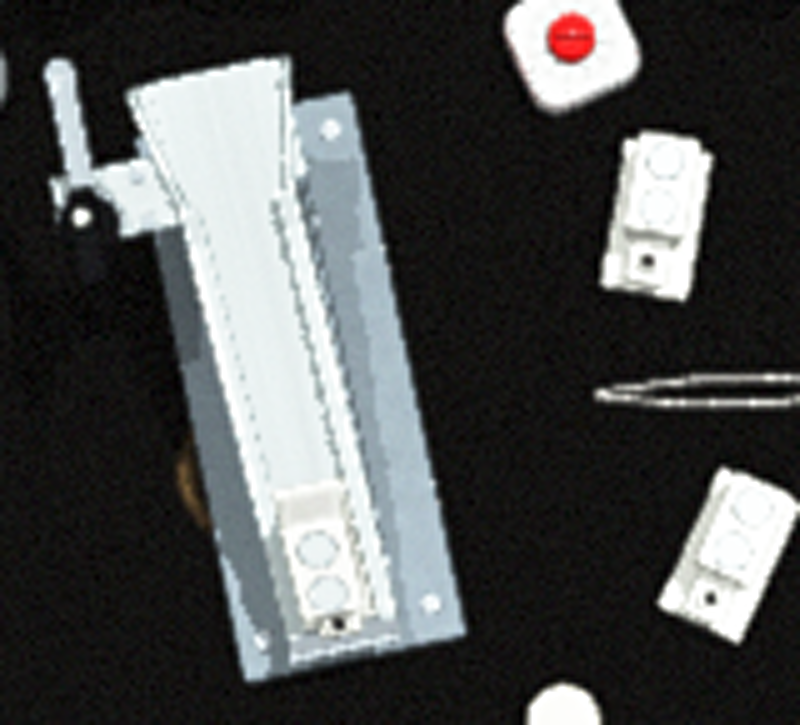

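View pics/s1.png

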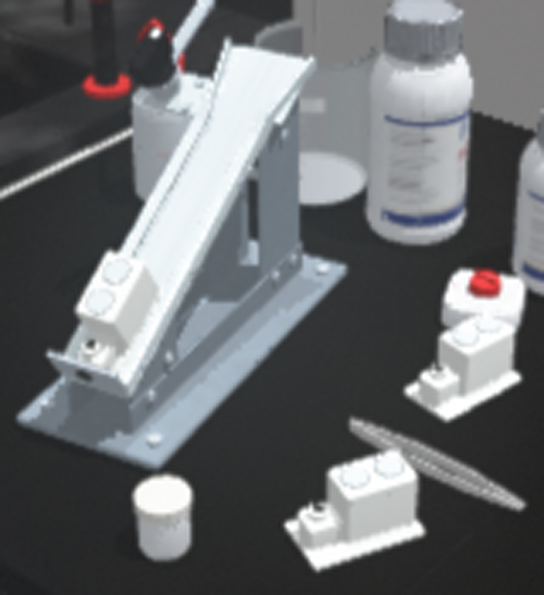

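```bash
cat >> h.py <<'E'
import pickle
C=pickle.load(open("c0.pkl","rb")); 
def T(u,v): return (u/5+225-.4,v/5+170-.4)
def S(u,v): return (u/3.4+220-.35,v/3.4+170-.35)
E
python3 - <<'E'
from h import *
t,s=C["top"],C["scene"]
np.set_printoptions(precision=4,suppress=True)
def p(n,a,z): print(n,onz(t,*T(*a),z))
print("far");
p("caps",(662,160),.046);p("caps",(655,207),.046);p("noseL",(601,288),.0);p("noseR",(685,299),.0)
print("near");p("caps",(752,505),.046);p("caps",(728,548),.046);p("noseL",(659,603),.0);p("noseR",(740,643),.0)
print("tri");
def q(n,a,b): print(n,*tri(t,T(*a),s,S(*b)))
q("far cap1",(662,160),(489,325));q("far cap2",(655,207),(463,337))
q("near cap1",(752,505),(391,463));q("near cap2",(728,548),(357,476))
q("c0 cap up",(317,549),(117,271));q("c0 cap lo",(327,593),(102,299))
q("knob",(82,215),(158,34))
q("rail topL",(127,92),(228,42));q("rail topR",(290,58),(312,62))
q("arm end",(60,68),(209,3))
q("plate near R",(465,632),(152,465));q("plate near L",(247,682),(20,420));q("plate far R",(350,93),(345,267))
E
```

```text
far
caps [ 0.6332 -0.2934  0.046 ]
caps [ 0.6083 -0.2889  0.046 ]
noseL [ 0.5729 -0.2602  0.    ]
noseR [ 0.5658 -0.3051  0.    ]
near
caps [ 0.4506 -0.3345  0.046 ]
caps [ 0.4287 -0.3213  0.046 ]
noseL [ 0.4031 -0.2863  0.    ]
noseR [ 0.3809 -0.3286  0.    ]
tri
far cap1 [ 0.6333 -0.2933  0.0455] 8.745328303647821e-05
far cap2 [ 0.6076 -0.2881  0.046 ] 0.0021421734702798205
near cap1 [ 0.4502 -0.334   0.0491] 0.0005935315765836161
near cap2 [ 0.4289 -0.3216  0.0456] 0.0006210528884018189
c0 cap up [ 0.428  -0.1145  0.1224] 0.0013713578078322127
c0 cap lo [ 0.4073 -0.1187  0.1114] 2.1236488782038184e-05
knob [ 0.5805 -0.0159  0.2236] 0.0003160126106217366
rail topL [ 0.6425 -0.0335  0.2015] 0.0024167869497327427
rail topR [ 0.6556 -0.1099  0.2012] 0.006210465634673172
arm end [ 0.6503 -0.0062  0.2251] 0.0005151634615959018
plate near R [ 0.3878 -0.1814  0.0112] 0.005531786455791857
plate near L [ 0.3666 -0.0677  0.0088] 0.0008521925621562759
plate far R [ 0.6801 -0.126   0.0109] 0.0038073469252566895
```

```bash
cat >> h.py <<'E'
class F:
    def __init__(s,o,yaw,tilt):
        a,b=np.radians(yaw),np.radians(tilt)
        s.o=np.array(o);c,d=np.cos(a),np.sin(a)
        s.R=np.c_[[np.cos(b)*c,np.cos(b)*d,np.sin(b)],[-d,c,0],[-np.sin(b)*c,-np.sin(b)*d,np.cos(b)]]
    def w(s,p): return s.o+np.asarray(p,float)/1000@s.R.T
    def l(s,P): return (np.asarray(P)-s.o)@s.R*1000
RAIL=F((.3960,-.1207,.0511),10.7,30)
def draw(c,frame,polys,x0,y0,w,h,sc,name):
    im=cv2.resize(c["pixels"][y0:y0+h,x0:x0+w,::-1],None,fx=sc,fy=sc,interpolation=cv2.INTER_CUBIC)
    for fr,pl,col in polys:
        q=((proj(c,fr.w(pl))-[x0,y0]+.5)*sc).round().astype(int)
        cv2.polylines(im,[q.reshape(-1,1,2)],False,col,1,cv2.LINE_AA)
    cv2.imwrite(name,im)
g,b,rd=(0,200,0),(255,0,0),(0,0,255)
RP=[(RAIL,[(300,36,0),(300,-36,0)],g),(RAIL,[(238,24.5,0),(238,-24.5,0)],b),(RAIL,[(220,19,10),(0,19,10),(0,-19,10),(220,-19,10)],rd),
(RAIL,[(267,63.5,53),(267,76.5,53),(225,76.5,53),(225,63.5,53),(267,63.5,53)],g),(RAIL,[(321,76,21),(246,76,21),(246,64,21),(321,64,21),(321,76,21)],rd),
(RAIL,[(26,16,46),(78,16,46),(78,-16,46),(26,-16,46),(26,16,46)],b)]
def cart(fr): return [(fr,[(-40,-23,5),(40,-23,5),(40,23,5),(-40,23,5),(-40,-23,5)],g),(fr,[(-14,-16,46),(38,-16,46),(38,16,46),(-14,16,46),(-14,-16,46)],rd)]
def mkcart(gx,gy,yaw):
    a=np.radians(yaw);return F((gx-.012*np.cos(a),gy-.012*np.sin(a),0),yaw,0)
E
python3 - <<'E'
from h import *
A=mkcart(.6207,-.2911,-9.4);B=mkcart(.4397,-.3279,-26)
P=RP+cart(A)+cart(B)
draw(C["top"],0,P,225,170,160,145,5,"pics/t2.png")
draw(C["scene"],0,P,220,170,160,175,3.4,"pics/s2.png")
E
```

```text
(no output)
```

View pics/t2.png

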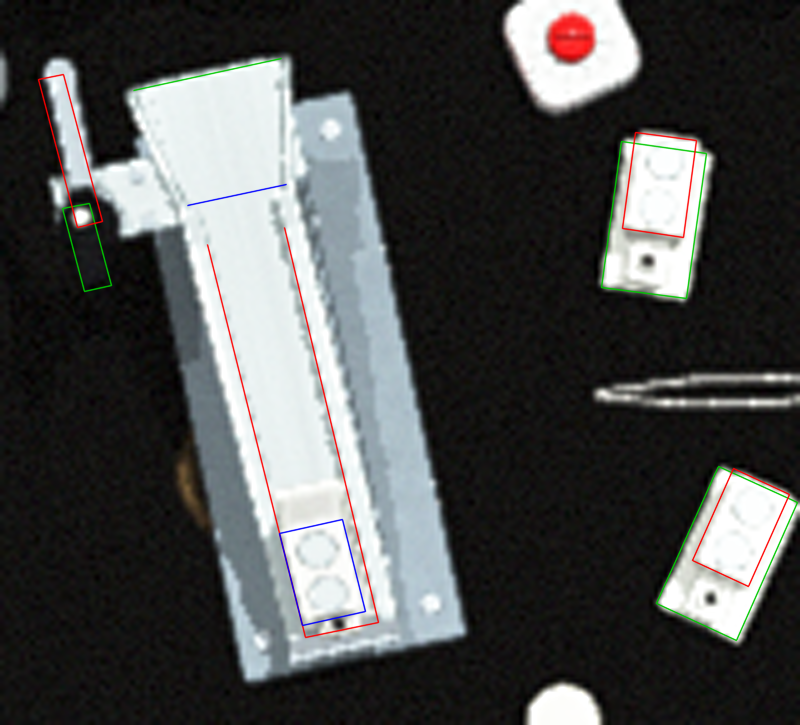

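View pics/s2.png

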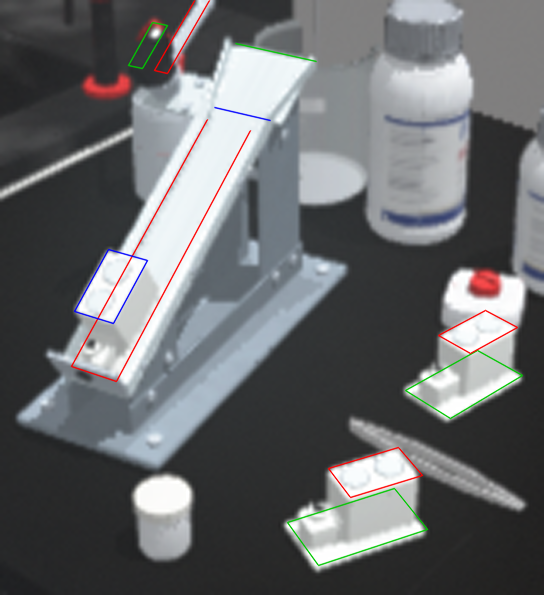

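```bash
cat >> h.py <<'E'
from scipy.spatial.transform import Rotation as Ro
def go(x,y,z,yaw):  # yaw = direction angle of tool y, deg mod 180
    s=r.read_state();R=Ro.from_quat(s["eef_rot"]).as_matrix()
    d=R.T@(np.array([x,y,z])-s["ee_pos"])*1000
    a=np.degrees(np.arctan2(R[1,1],R[0,1]));t=-(yaw-a);t=(t+90)%180-90
    print("shift",d.round(1),"turn",round(t,1),"now",s["ee_pos"].round(4),"yaw",round(a%360,1),"w",round(s["width"],4),"t",round(s["time"],2),"F",s["ft_force"].round(1))
E
python3 - <<'E'
from h import *
go(.19,.6,.36,72.5);go(.4397,-.3279,.36,64);go(.44,-.328,.2,64)
E
```

```text
shift [  -1.2    4.4 -137.8] turn 0.0 now [0.1875 0.596  0.2222] yaw 72.5 w 0.0872 t 0.25 F [ 0.3 -0.2  0.9]
shift [-517.9 -805.7 -137.3] turn 8.5 now [0.1875 0.596  0.2222] yaw 72.5 w 0.0872 t 0.25 F [ 0.3 -0.2  0.9]
shift [-518.2 -805.6   22.7] turn 8.5 now [0.1875 0.596  0.2222] yaw 72.5 w 0.0872 t 0.25 F [ 0.3 -0.2  0.9]
```

```bash
python3 -m crank '[[1,[-10,-8,-25],0],[1,[-30,-22,-55],0],[1,[-62,-45,-80],0],[1,[-95,-69,-100],0],[1,[-128,-93,-115],0],[1,[-161,-117,-125],0],[1,[-194,-141,-132],0],[1,[-227,-165,-137],0],[1,[-260,-189,-137],0],[1,[-293,-213,-137],0],[1,[-327,-238,-137],0],[1,[-360,-262,-137],0]]' 10; python3 -c "
from h import *
go(.5,.05,.36,72.5);go(.4397,-.3279,.36,64)"
```

```text
time: 1.25
ee_pos: [0.4485, 0.2425, 0.3598]
eef_rot: [0.152, 0.988, 0.0, 0.0]
ft_force: [1.4, 0.1, 0.5]
width: 0.0868
shift [-106.9 -168.2   -0.3] turn 0.0 now [0.4485 0.2425 0.3598] yaw 72.5 w 0.0868 t 1.25 F [1.4 0.1 0.5]
shift [-162.8 -546.8   -0.6] turn 8.5 now [0.4485 0.2425 0.3598] yaw 72.5 w 0.0868 t 1.25 F [1.4 0.1 0.5]
```

```bash
python3 -m crank '[[1,[-15,-38,0],0],[1,[-30,-76,0],0],[1,[-45,-114,0],0],[1,[-60,-152,0],0],[1,[-72,-190,0],0],[1,[-84,-228,0],0],[1,[-94,-266,0],0],[1,[-103,-304,0],0],[1,[-108,-335,0],0],[1,[-108,-335,0],0]]'
python3 - <<'E'
from h import *
go(.4397,-.3279,.2,64)
c=r.camera("wrist");pickle.dump(c,open("w1.pkl","wb"));cv2.imwrite("pics/w1.png",c["pixels"][:,:,::-1])
E
```

```text
time: 2.08
ee_pos: [0.4487, -0.1145, 0.3601]
eef_rot: [0.157, 0.988, -0.0, 0.001]
ft_force: [-0.1, 0.1, 0.4]
width: 0.0869
shift [ -57.2 -205.8  160.1] turn 8.0 now [ 0.4487 -0.1145  0.3601] yaw 72.0 w 0.0869 t 2.08 F [-0.1  0.1  0.4]
```

View pics/w1.png

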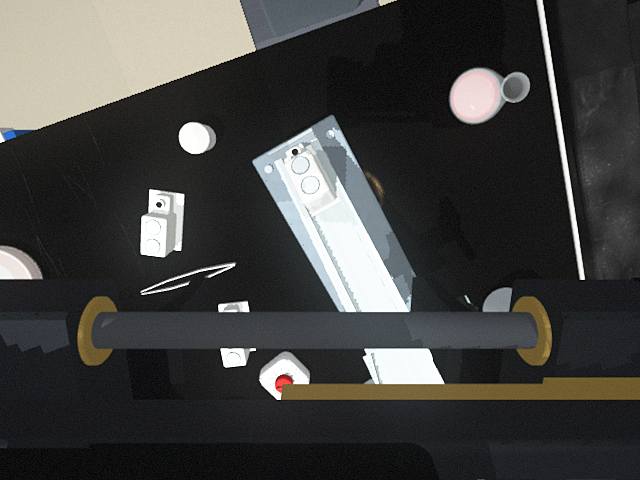

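Run:
```python
from h import *
c=pickle.load(open("w1.pkl","rb"))
A=mkcart(.6207,-.2911,-9.4);B=mkcart(.4397,-.3279,-26)
P=RP+cart(A)+cart(B)
draw(c,0,P,130,110,130,150,4,"pics/w1a.png");draw(c,0,P,240,110,200,170,4,"pics/w1b.png")
```

```text
(no output)
```

View pics/w1a.png

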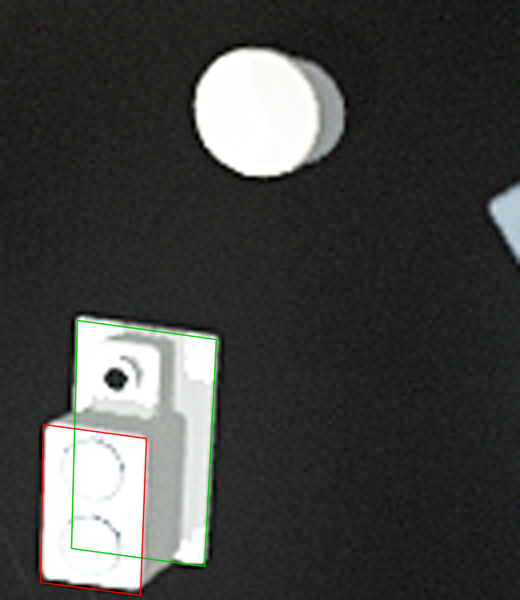

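View pics/w1b.png

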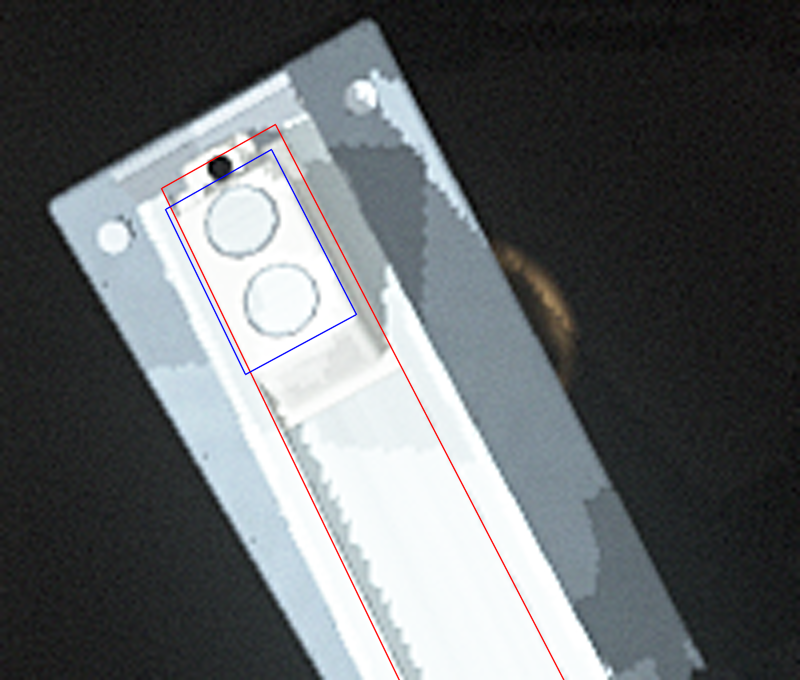

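```bash
python3 -m crank '[[0.6,[-10,-35,20],2],[0.6,[-20,-75,50],4],[0.6,[-30,-112,80],6],[0.6,[-40,-148,110],8],[0.6,[-48,-180,140],8],[0.6,[-50,-199,175],8],[0.6,[-50,-201,210],8],[0.6,[-50,-201,240],8],[0.6,[-50,-201,260],8],[0.6,[-50,-201,260],8],[0.6,[-50,-201,260],8]]'
python3 - <<'E'
from h import *
go(.4325,-.3244,.018,64)
c=r.camera("wrist");pickle.dump(c,open("w2.pkl","wb"))
B=mkcart(.4397,-.3279,-26)
draw(c,0,cart(B),0,0,640,480,1.2,"pics/w2.png")
E
```

```text
time: 3.05
ee_pos: [0.4376, -0.3132, 0.0991]
eef_rot: [0.22, 0.976, 0.0, -0.001]
ft_force: [0.5, -0.5, 0.8]
width: 0.0694
shift [ -0.4 -12.3  81.1] turn 0.6 now [ 0.4376 -0.3132  0.0991] yaw 64.6 w 0.0694 t 3.05 F [ 0.5 -0.5  0.8]
```

View pics/w2.png

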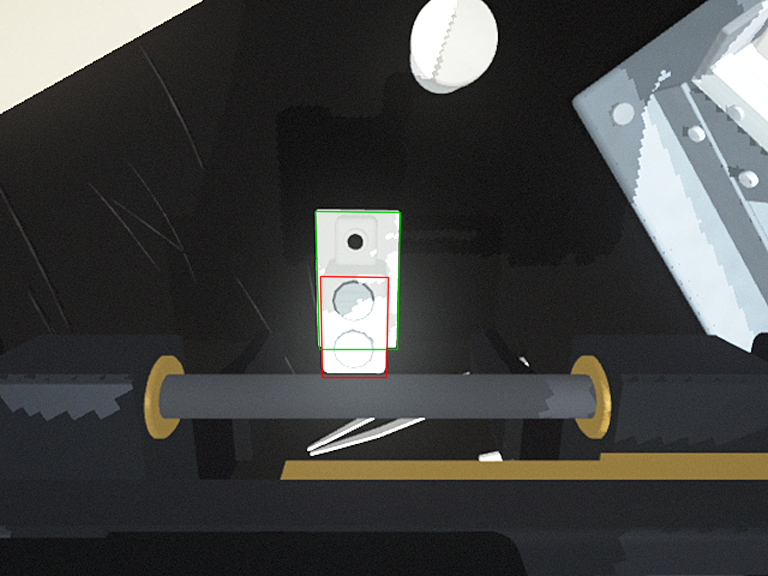

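```bash
python3 -m crank '[[0.4,[0,-12,30],0.6],[0.4,[0,-12,60],0.6],[0.4,[0,-12,75],0.6],[0.4,[0,-12,81],0.6],[0.4,[0,-12,81],0.6],[-1,[0,-12,81],0.6],[-1,[0,-12,81],0.6],[-1,[0,-12,81],0.6],[-1,[0,-12,81],0.6],[-1,[0,-12,81],0.6],[-1,[0,-12,81],0.6]]' 15
python3 - <<'E'
from h import *
go(.4325,-.3244,.018,64)
E
```

```text
time: 4.02
ee_pos: [0.4328, -0.325, 0.019]
eef_rot: [0.225, 0.974, 0.0, 0.0]
ft_force: [-0.5, 1.2, 4.5]
width: 0.0319
shift [0.5 0.5 1. ] turn -0.1 now [ 0.4328 -0.325   0.019 ] yaw 63.9 w 0.0319 t 4.02 F [-0.5  1.2  4.5]
```

Run:
```python
from h import *
t,s=C["top"],C["scene"]
print(tri(t,(287,127),s,(343,176)),tri(t,(347,128),s,(389,206)),tri(t,(236,140),s,(320,135)))
for x0 in(290,287,270,250,235,225):
    G=RAIL.w((x0+4,0,38)); print(x0,G-[0,0,.019])
G=RAIL.w((291,0,38))-[0,0,.019]
go(.43,-.325,.30,64)
go(G[0],G[1],G[2]+.05,100.7)
```

```text
(array([ 0.7893294 , -0.12056961,  0.19555989]), np.float64(0.009658559572140882)) (array([ 0.80015349, -0.26710139,  0.1423625 ]), np.float64(0.007928926592099072)) (array([ 0.74419112, -0.03676725,  0.30616184]), np.float64(0.045170680011473154))
290 [ 0.62751484 -0.07695482  0.21200897]
287 [ 0.62496194 -0.07743719  0.21050897]
270 [ 0.61049549 -0.08017066  0.20200897]
250 [ 0.59347614 -0.0833865   0.19200897]
235 [ 0.58071162 -0.08579838  0.18450897]
225 [ 0.57220195 -0.0874063   0.17950897]
shift [   2.3   -1.1 -281. ] turn -0.1 now [ 0.4328 -0.325   0.019 ] yaw 63.9 w 0.0319 t 4.02 F [-0.5  1.2  4.5]
shift [ -64.1  307.  -241.4] turn -36.8 now [ 0.4328 -0.325   0.019 ] yaw 63.9 w 0.0319 t 4.02 F [-0.5  1.2  4.5]
```

```bash
python3 -m crank '[[-1,[0,0,-30],0],[-1,[0,0,-70],0],[-1,[0,0,-110],0],[-1,[0,0,-150],0],[-1,[-4,15,-188],-3],[-1,[-10,42,-215],-8],[-1,[-17,75,-235],-13],[-1,[-25,112,-245],-18],[-1,[-34,150,-250],-24],[-1,[-42,189,-250],-30],[-1,[-50,228,-250],-35],[-1,[-57,266,-250],-36.8]]'; python3 -m crank '[[-1,[10,30,0],0],[-1,[10,42,0],0],[-1,[10,42,0],0]]'
python3 - <<'E'
from h import *
G=RAIL.w((291,0,38))-[0,0,.019]
go(G[0],G[1],G[2]+.05,100.7)
E
```

```text
time: 5.02
ee_pos: [0.6014, -0.1092, 0.2685]
eef_rot: [-0.096, 0.995, 0.0, 0.0]
ft_force: [0.8, -0.6, -1.2]
width: 0.0317
time: 5.27
ee_pos: [0.5827, -0.0678, 0.2678]
eef_rot: [-0.096, 0.995, 0.001, -0.001]
ft_force: [-0.7, -0.3, -0.0]
width: 0.032
shift [-39.6 -17.5   7.2] turn 0.3 now [ 0.5827 -0.0678  0.2678] yaw 101.0 w 0.032 t 5.27 F [-0.7 -0.3 -0. ]
```

```bash
python3 -m crank '[[-1,[-20,-10,0],0.3],[-1,[-40,-17.5,0],0.3],[-1,[-40,-17.5,0],0.3],[-1,[-40,-17.5,0],0.3]]'
python3 - <<'E'
from h import *
G=RAIL.w((291,0,38))-[0,0,.019]
go(G[0],G[1],G[2]+.05,100.7)
s=r.read_state()["ee_pos"]
B=F((s[0]-.004*.9826,s[1]-.004*.1857,s[2]-.019),10.7,0)
for n in("wrist","top","scene"):
    c=r.camera(n);pickle.dump(c,open(f"{n}3.pkl","wb"))
    if n=="wrist": draw(c,0,RP+cart(B),0,0,640,480,1.2,"pics/w3.png")
    if n=="scene": draw(c,0,RP+cart(B),200,120,160,160,3.5,"pics/s3.png")
    if n=="top": draw(c,0,RP+cart(B),200,160,160,160,3.5,"pics/t3.png")
E
```

```text
time: 5.6
ee_pos: [0.6255, -0.083, 0.268]
eef_rot: [-0.09, 0.996, -0.001, -0.0]
ft_force: [-0.4, -0.4, -0.2]
width: 0.0321
shift [-0.4  5.6  7.5] turn -0.4 now [ 0.6255 -0.083   0.268 ] yaw 100.3 w 0.0321 t 5.6 F [-0.4 -0.4 -0.2]
```

View pics/w3.png

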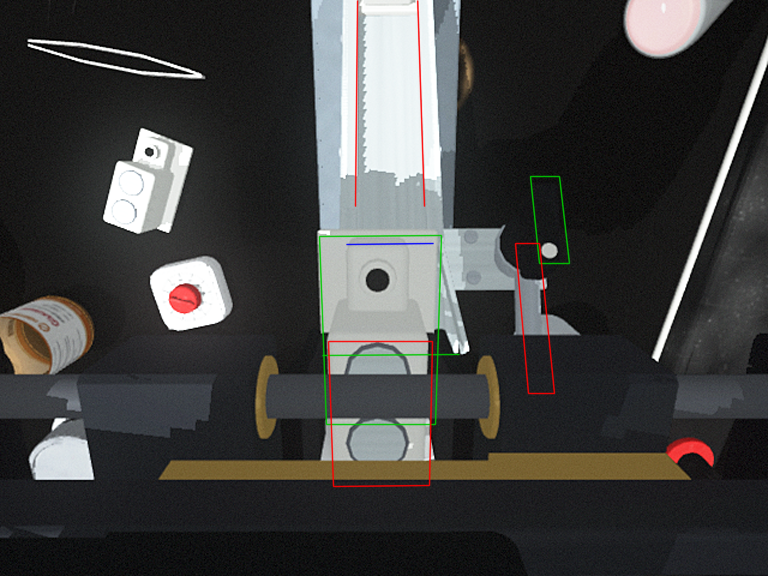

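View pics/s3.png

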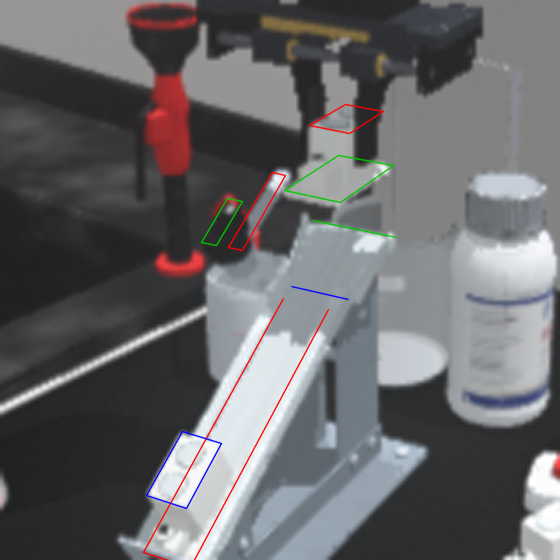

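View pics/t3.png

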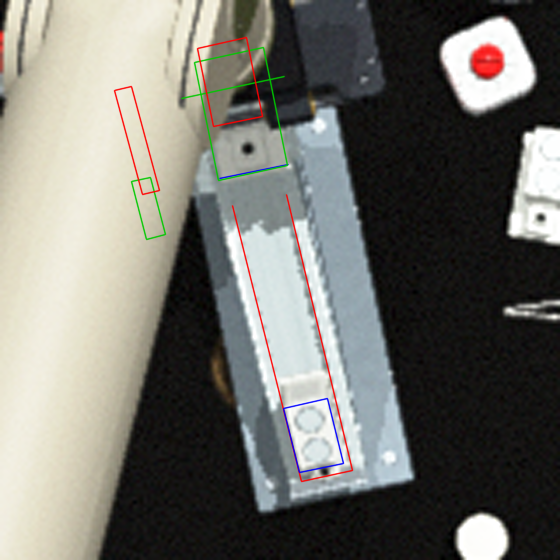

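Run:
```python
from h import *
c=pickle.load(open("wrist3.pkl","rb"))
P=[(RAIL,[(x,y,z) for x in(60,236)],col) for y,z,col in((24.5,0,b),(-24.5,0,b),(19,10,rd),(-19,10,rd),(24.5,10,g),(-24.5,10,g))]
draw(c,0,P,250,0,150,200,4,"pics/w3a.png")
t=pickle.load(open("top3.pkl","rb"));draw(t,0,P,245,215,70,90,6.5,"pics/t3a.png")
```

```text
(no output)
```

View pics/w3a.png

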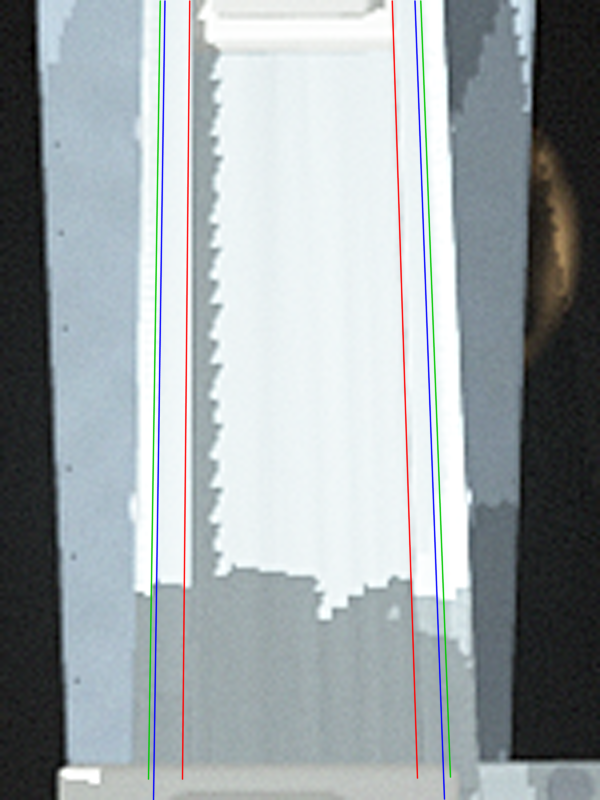

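View pics/t3a.png

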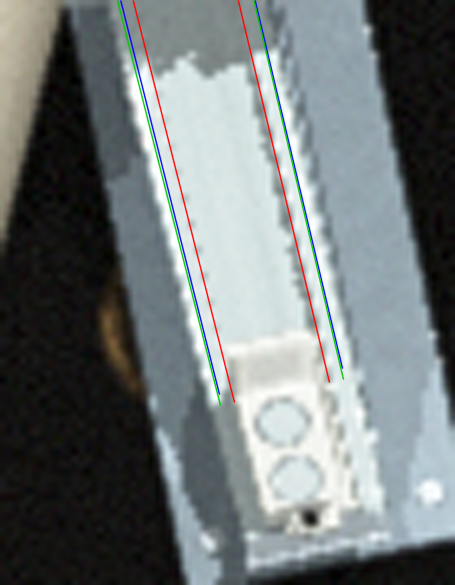

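```bash
python3 -m crank '[[-1,[0,6,15],-0.3],[-1,[0,6,30],-0.3],[-1,[0,6,40],-0.3],[-1,[0,6,45],-0.3],[-1,[0,6,48],-0.3],[-1,[0,6,50],-0.3],[-1,[0,6,52],-0.3],[-1,[0,6,54],-0.3],[-1,[0,6,55],-0.3]]' 4
python3 - <<'E'
from h import *
RAIL.o=RAIL.o+[0,.0005,0]
G=RAIL.w((291,0,38))-[0,0,.019]
go(*G,100.7)
for n in("wrist","scene"):
    c=r.camera(n)
    if n=="wrist": cv2.imwrite("pics/w4.png",c["pixels"][:,:,::-1])
    if n=="scene": draw(c,0,RP,200,120,160,160,3.5,"pics/s4.png")
E
```

```text
time: 6.5
ee_pos: [0.6245, -0.0758, 0.2139]
eef_rot: [-0.093, 0.996, -0.0, 0.0]
ft_force: [-1.4, -1.3, 1.1]
width: 0.0321
shift [-0.3 -1.2  3.4] turn 0.0 now [ 0.6245 -0.0758  0.2139] yaw 100.7 w 0.0321 t 6.5 F [-1.4 -1.3  1.1]
```

View pics/w4.png

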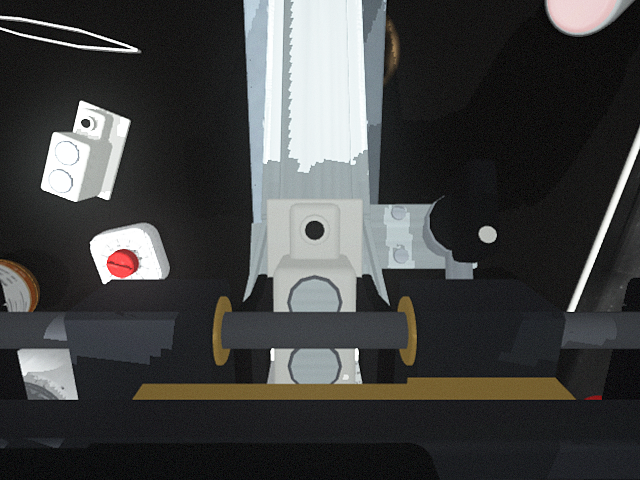

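View pics/s4.png

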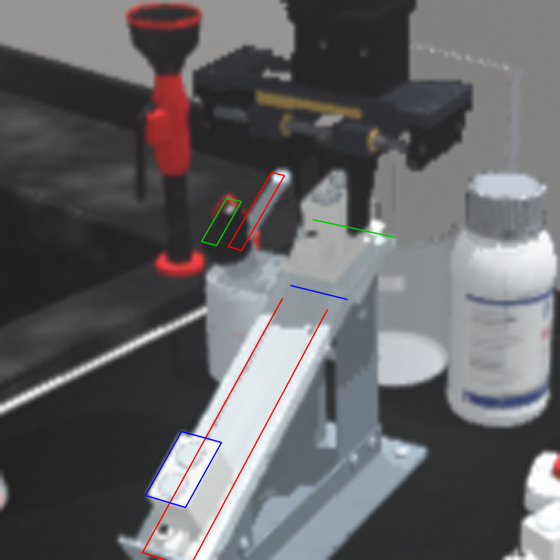

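```bash
python3 -m crank '[[-1,[0,-0.7,2],0],[-1,[0,-0.7,4],0],[-1,[4,-0.7,6],0],[-1,[8,-0.7,8.5],0],[-1,[13,-0.7,11.5],0],[-1,[18,-0.7,14.5],0],[-1,[22,-0.7,17],0],[-1,[26,-0.7,19],0],[-1,[26,-0.7,19],0]]' 4
python3 - <<'E'
from h import *
RAIL.o=RAIL.o+[0,.0005,0]
print(RAIL.l(r.read_state()["ee_pos"]+[0,0,.019]))
for n in("wrist","scene"):
    c=r.camera(n)
    if n=="wrist": cv2.imwrite("pics/w5.png",c["pixels"][:,:,::-1])
    if n=="scene": draw(c,0,RP,200,120,160,160,3.5,"pics/s5.png")
E
```

```text
time: 7.35
ee_pos: [0.5982, -0.0815, 0.1945]
eef_rot: [-0.093, 0.996, 0.0, -0.0]
ft_force: [-2.3, -1.3, 2.8]
width: 0.0319
[259.4260678    0.47701642  37.68950978]
```

View pics/w5.png

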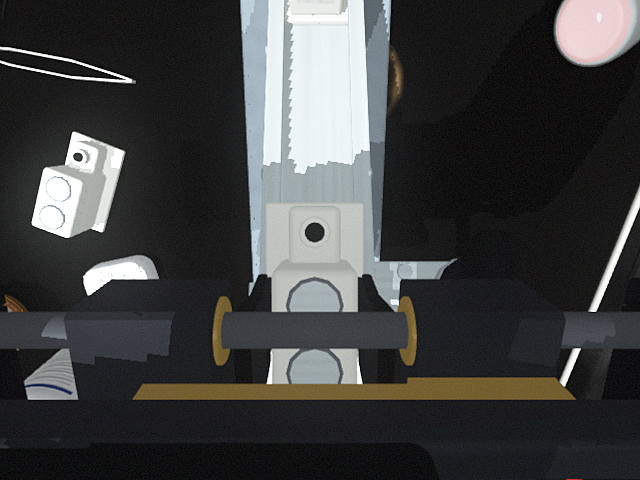

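View pics/s5.png

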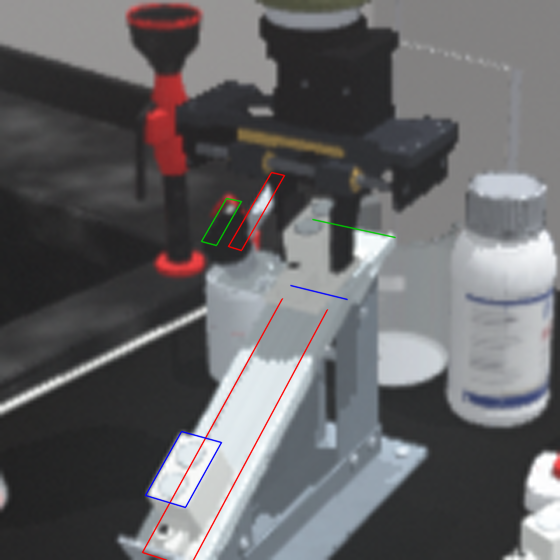

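```bash
python3 -m crank '[[-1,[-5,0,-3.5],0],[-1,[-10,0,-6.5],0],[-1,[-15,0,-9.5],0],[-1,[-20,0,-12.5],0],[-1,[-25,0,-15.5],0],[-1,[-28,0,-17],0],[-1,[-28,0,-15],0],[-1,[-28,0,-14],0],[-1,[-28,0,-14],0]]' 3
python3 - <<'E'
from h import *
RAIL.o=RAIL.o+[0,.0005,0]
s=r.read_state();print(RAIL.l(s["ee_pos"]+[0,0,.019]),s["ft_force"])
for n in("wrist","scene"):
    c=r.camera(n)
    if n=="wrist": crop(c["pixels"],200,150,240,180,3.3,"pics/w6.png")
    if n=="scene": draw(c,0,[],240,150,80,80,7,"pics/s6.png")
E
```

```text
time: 8.2
ee_pos: [0.626, -0.076, 0.2079]
eef_rot: [-0.093, 0.996, 0.0, -0.0]
ft_force: [-0.6, -0.0, -1.0]
width: 0.0319
[290.76567002   0.73898077  35.1527755 ] [-0.5994363  -0.0184552  -0.95600802]
```

View pics/w6.png

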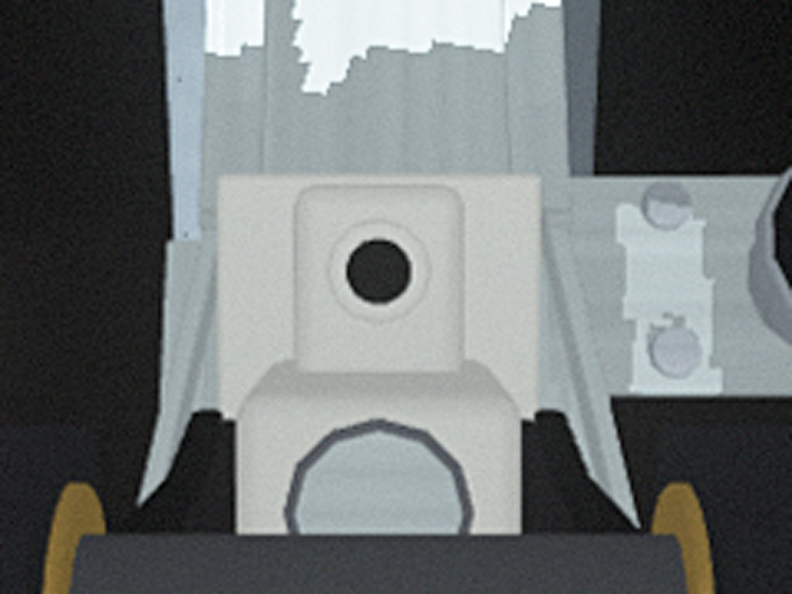

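View pics/s6.png

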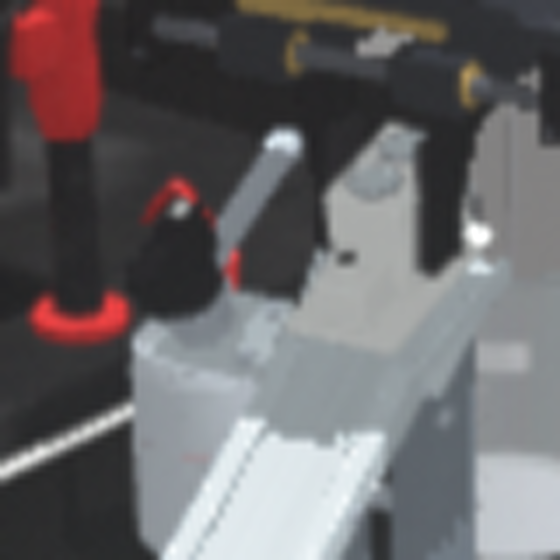

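```bash
cat >> h.py <<'E'
RAIL.o=RAIL.o+[0,.0005,0]
from scipy.optimize import brentq
def pitch(c,u,v,lx=4,lz=38):
    s=r.read_state();G=s["ee_pos"]+[0,0,.019]
    def f(p):
        fr=F(G,10.7,p); P=fr.w((-40-lx,0,5-lz)); return proj(c,P)[1]-v
    ps=np.arange(-10,60,1.);vs=[f(p) for p in ps]
    for i in range(len(ps)-1):
        if vs[i]*vs[i+1]<0:
            p=brentq(f,ps[i],ps[i+1]);fr=F(G,10.7,p)
            print("pitch",round(p,1),"nose in rail",RAIL.l(fr.w((-40-lx,0,0-lz))).round(1),"tail",RAIL.l(fr.w((40-lx,0,0-lz))).round(1))
E
python3 - <<'E'
from h import *
c=r.camera("wrist");pitch(c,314,203.2)
f=K(c)[0];print(RAIL.l(K(c)[3][:3,3]+ray(c,315,203.2)[1]*f*.046/97.6/ (ray(c,315,203.2)[1]@K(c)[3][:3,2])))
E
```

```text
pitch 6.6 nose in rail [235.7   0.7  18.1] tail [309.1   0.7 -13.7]
[2.37131606e+02 1.07028013e-01 2.11808982e+01]
```

Run:
```python
from h import *
from scipy.optimize import least_squares
c=r.camera("wrist");c3=pickle.load(open("wrist3.pkl","rb"))
s=r.read_state();G=s["ee_pos"]+[0,0,.019]
# w3 calibration: horizontal pose
G3=np.array([.6255,-.083,.268+.019]);a=F(G3,10.3,0)
P=onz(c3,314,279/1.2,G3[2]+(24-38)/1000);print("hole local",a.l(P)+[4,0,38])
for q in((318,231),(441,231)):
    print("corner local",a.l(onz(c3,q[0]/1.2,q[1]/1.2,G3[2]-.033))+[4,0,38])
hx=(a.l(P)+[4,0,38])[0]
W=lambda u,v:(200+u/3.3-.35,150+v/3.3-.35)
obs=[((-40,-23,5),W(218,175)),((-40,23,5),W(540,175)),((hx,0,24),W(379,271)),((-.5,0,46),W(380,508))]
def f(v):
    fr=F(G,10.7,v[0]); L=np.array([o[0] for o in obs])-[4,0,38]+[v[1],v[3],v[2]]
    return (proj(c,fr.w(L))-np.array([o[1] for o in obs])).ravel()
o=least_squares(f,[10,0,0,0]);print(o.x,o.fun.round(1))
fr=F(G,10.7,o.x[0])
for p in((-40,0,0),(40,0,0)): print(RAIL.l(fr.w(np.array(p)-[4,0,38]+[o.x[1],o.x[3],o.x[2]])))
```

```text
hole local [-27.73956606  -1.08948084  24.        ]
corner local [-41.51326369 -23.29702352   5.        ]
corner local [-41.55960881  23.00430305   5.        ]
[11.92710583 -3.06810752  0.3544961  -0.80666369] [ 0.7  0.3 -0.5  0.4  0.1 -1.6 -0.3  0.8]
[ 2.34853397e+02 -7.01769871e-02  1.43479831e+01]
[ 3.10906405e+02 -7.01769871e-02 -1.04701545e+01]
```

Run:
```python
from h import *
c=r.camera("wrist");t,s=C["top"],C["scene"]
crop(s["pixels"],270,165,60,60,10,"pics/s0z.png");crop(t["pixels"],230,175,70,60,10,"pics/t0z.png")
W=lambda u,v:(200+u/3.3-.35,150+v/3.3-.35)
for n,w,tp,sc in(("L",(140,503),(127,92),(228,42)),("R",(638,525)[:2],(290,58),(312,62))):pass
# image right = +y (left guide of top view)
for n,w,tp,sc in(("+y",(638,525),(127,92),(228,42)),("-y",(140,503),(290,58),(312,62))):
    for p,d in(tri(c,W(*w),t,T(*tp)),tri(c,W(*w),s,S(*sc)),tri(t,T(*tp),s,S(*sc))): print(n,p,d,RAIL.l(p))
```

```text
+y [ 0.65428803 -0.02358289  0.14356815] 0.005858473807186082 [281.56408977  46.98174219 -55.78807965]
+y [ 0.62619287 -0.04293658  0.20905729] 0.004855616778077745 [287.28866902  33.18089838  16.52717854]
+y [ 0.64248737 -0.03345207  0.20151973] 0.0024167869497327427 [298.91101209  39.47515034   1.11338701]
-y [ 0.66642728 -0.11147201  0.1493635 ] 0.009758729847523828 [280.66000793 -41.63308678 -48.57421311]
-y [ 0.64064944 -0.1120433   0.20425818] 0.009914685290554087 [286.07937459 -37.4083522   11.68382323]
-y [ 0.65562959 -0.10993453  0.2012131 ] 0.006210465634673172 [297.64353657 -38.11756379   1.49109986]
```

View pics/s0z.png

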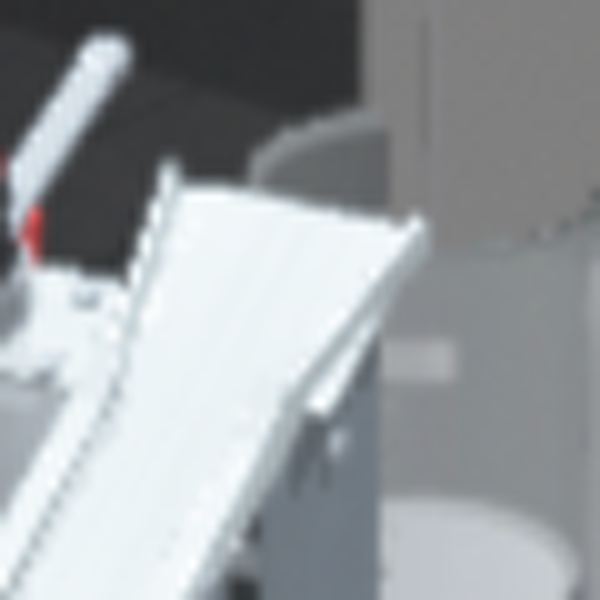

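View pics/t0z.png

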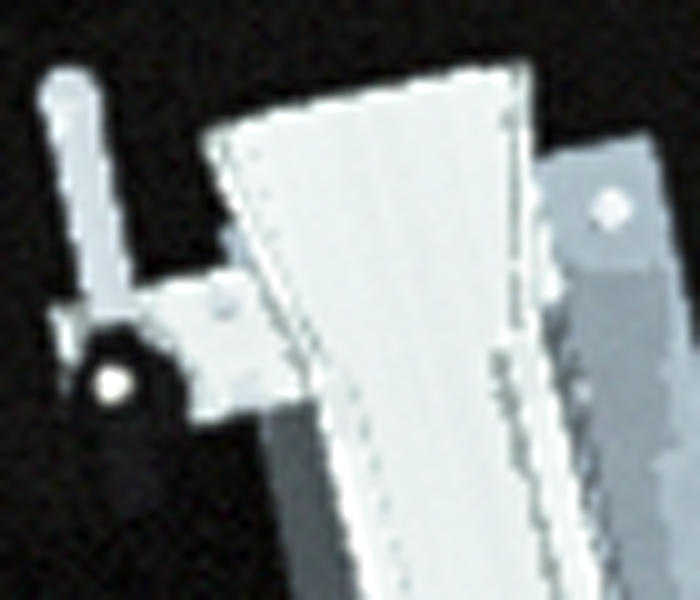

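Run:
```python
from h import *
t,s=C["top"],C["scene"]
a=lambda u,v:(230+u/10-.45,175+v/10-.45)
b_=lambda u,v:(270+u/10-.45,165+v/10-.45)
for A,B in(((205,135),(172,165)),((530,65),(418,218)),((98,78),(112,45)),((515,350),(305,385))):
    p,d=tri(t,a(*A),s,b_(*B));print(p,d,RAIL.l(p))
```

```text
[ 0.64175937 -0.03413124  0.20468336] 0.0021426839026209648 [299.7641261   38.94294966   4.27389499]
[ 0.65491683 -0.11023928  0.20589193] 0.006211597771636824 [299.3274162  -38.28467957   5.92156076]
[ 0.64838679 -0.01122364  0.23134583] 0.0072434107224117325 [322.41843723  60.22176832  21.98158671]
[ 0.59671651 -0.10920442  0.17832771] 0.009855931289138021 [236.1851164  -26.46195645  10.54836928]
```

```bash
python3 -m crank '[[-1,[-3,-0.7,-4],0],[-1,[-6,-0.7,-4],0],[-1,[-6,-0.7,-3],0],[-1,[-6,-0.7,-1],0],[-1,[-6,-0.7,1],0],[-1,[-6,-0.7,2],0]]' 3; python3 -m crank '[[-1,[0,0,1],0],[-1,[0,0,2],0],[-1,[0,0,3],0],[-1,[0,0,3],0]]' ;python3 -m crank '[[-1,[0,0,1],0],[-1,[0,0,2],0],[-1,[0,0,3],0],[-1,[0,0,3],0]]'
cat >> h.py <<'E'
from scipy.optimize import least_squares
def look(tag,full=False):
    s=r.read_state();print("grip in rail",RAIL.l(s["ee_pos"]+[0,0,.019]).round(1),"F",s["ft_force"].round(1),"t",s["time"])
    c=r.camera("wrist");crop(c["pixels"],200,150,240,180,3.3,f"pics/w{tag}.png");pickle.dump((c,s),open("wl.pkl","wb"))
    c=r.camera("scene");crop(c["pixels"],230,150,90,90,6,f"pics/s{tag}.png")
def fit(L,R_,H,Cp):
    c,s=pickle.load(open("wl.pkl","rb"));G=s["ee_pos"]+[0,0,.019]
    W=lambda u,v:(200+u/3.3-.35,150+v/3.3-.35)
    obs=[((-40,-23,5),W(*L)),((-40,23,5),W(*R_)),((-27.7,0,24),W(*H)),((-.5,0,46),W(*Cp))]
    def f(v):
        fr=F(G,10.7,v[0]); Q=np.array([o[0] for o in obs])-[4,0,38]+[v[1],v[3],v[2]]
        return (proj(c,fr.w(Q))-np.array([o[1] for o in obs])).ravel()
    o=least_squares(f,[10,0,0,0]);print(o.x.round(1),o.fun.round(1))
    fr=F(G,10.7,o.x[0])
    for p in((-40,0,0),(40,0,0)): print(RAIL.l(fr.w(np.array(p)-[4,0,38]+[o.x[1],o.x[3],o.x[2]])).round(1))
E
python3 -c "
from h import *
look(7)"
```

```text
time: 8.95
ee_pos: [0.6321, -0.0756, 0.2062]
eef_rot: [-0.093, 0.996, 0.0, -0.0]
ft_force: [-1.1, -0.5, 2.9]
width: 0.0316
time: 9.28
ee_pos: [0.6323, -0.0756, 0.2034]
eef_rot: [-0.093, 0.996, -0.0, -0.0]
ft_force: [-1.2, -0.1, 2.0]
width: 0.0318
time: 9.62
ee_pos: [0.6325, -0.0755, 0.2005]
eef_rot: [-0.094, 0.996, -0.0, 0.0]
ft_force: [-1.5, 0.2, 1.3]
width: 0.0317
grip in rail [292.7  -0.   25.5] F [-1.5  0.2  1.3] t 9.6167
```

View pics/w7.png

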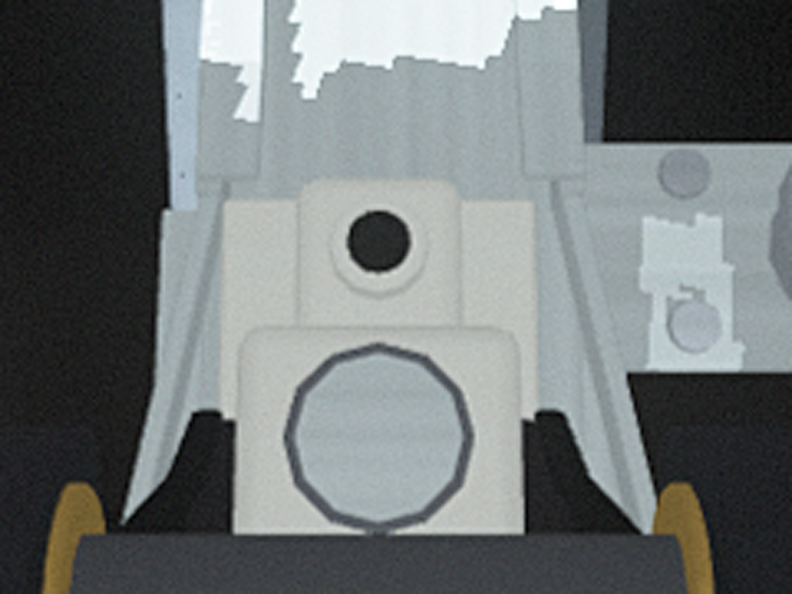

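View pics/s7.png

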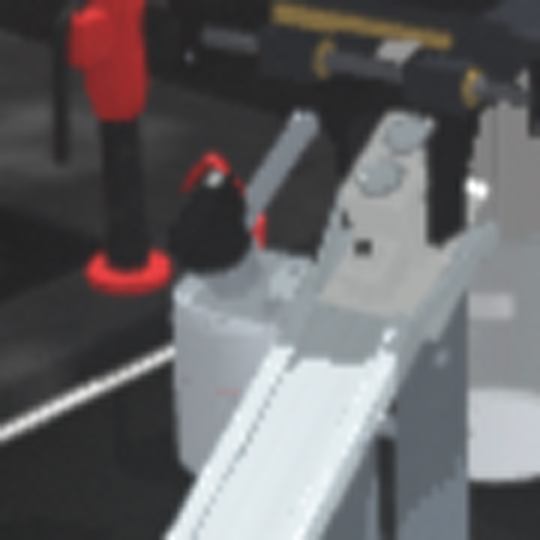

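Now it has visibly pitched: nose edge at row 200 below the lip ends (row ~180), centred between the guides.

```bash
python3 -c "
from h import *
fit((222,200),(536,200),(379,241),(380,437))"
```

```text
[28.6 -7.5 13.3 -0.8] [-0.2 -0.4  0.4 -0.4  0.1  1.3 -0.3 -0.5]
[240.5  -0.8   2.1]
[ 3.205e+02 -8.000e-01  1.000e-01]
```

```bash
python3 -m crank '[[-0.15,[0,0,0],0],[-0.15,[0,0,0],0],[-0.15,[0,0,0],0],[-0.15,[0,0,0],0],[-0.15,[0,0,0],0],[-0.15,[0,0,0],0]]'
python3 - <<'E'
from h import *
look(8)
c=r.camera("wrist");cv2.imwrite("pics/w8f.png",c["pixels"][:,:,::-1])
c=r.camera("top");draw(c,0,RP,225,170,120,130,5,"pics/t8.png")
E
```

```text
time: 10.22
ee_pos: [0.6324, -0.0754, 0.2004]
eef_rot: [-0.094, 0.996, 0.0, -0.0]
ft_force: [-0.1, -0.7, -0.1]
width: 0.0372
grip in rail [2.926e+02 1.000e-01 2.550e+01] F [-0.1 -0.7 -0.1] t 10.2167
```

View pics/w8f.png

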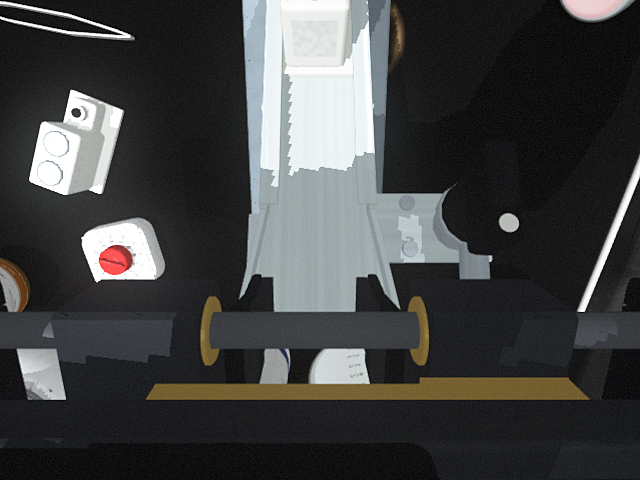

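View pics/t8.png

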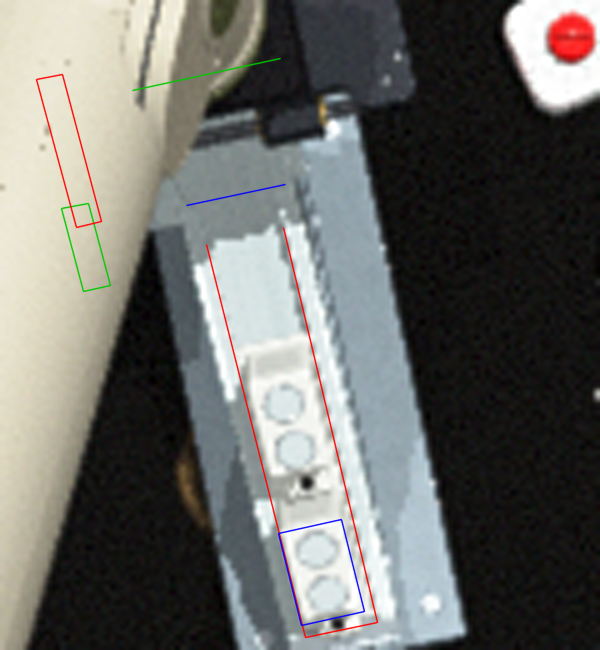

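```bash
python3 -m crank '[[-0.15,[0,0,-30],0],[-0.15,[0,0,-65],0],[0.4,[0,0,-100],0],[0.4,[0,0,-100],0]]';  python3 -c "
from h import *
go(.6128,-.2898,.1,80.6)"
```

```text
time: 10.75
ee_pos: [0.6344, -0.0764, 0.3078]
eef_rot: [-0.093, 0.996, -0.001, 0.005]
ft_force: [0.5, -0.5, 0.8]
width: 0.0437
shift [  62.9 -205.3  207.6] turn 20.1 now [ 0.6344 -0.0764  0.3078] yaw 100.7 w 0.0437 t 10.75 F [ 0.5 -0.5  0.8]
```

```bash
python3 -m crank '[[0.4,[10,-35,0],5],[0.4,[22,-73,0],10],[0.4,[34,-112,10],15],[0.4,[46,-150,35],20],[0.4,[57,-185,70],20.1],[0.4,[63,-205,110],20.1],[0.4,[63,-205,150],20.1],[0.4,[63,-205,185],20.1],[0.4,[63,-205,207],20.1],[0.4,[63,-205,207],20.1],[0.4,[63,-205,207],20.1]]'
python3 - <<'E'
from h import *
go(.6128,-.2898,.018,80.6)
c=r.camera("wrist")
draw(c,0,cart(mkcart(.6207,-.2911,-9.4)),0,0,640,480,1.2,"pics/w9.png")
E
```

```text
time: 11.67
ee_pos: [0.6082, -0.2883, 0.0929]
eef_rot: [0.082, 0.997, 0.0, -0.001]
ft_force: [0.0, 0.7, 1.6]
width: 0.0604
shift [-5.  -0.8 74.9] turn 0.0 now [ 0.6082 -0.2883  0.0929] yaw 80.6 w 0.0604 t 11.67 F [0.  0.7 1.6]
```

View pics/w9.png

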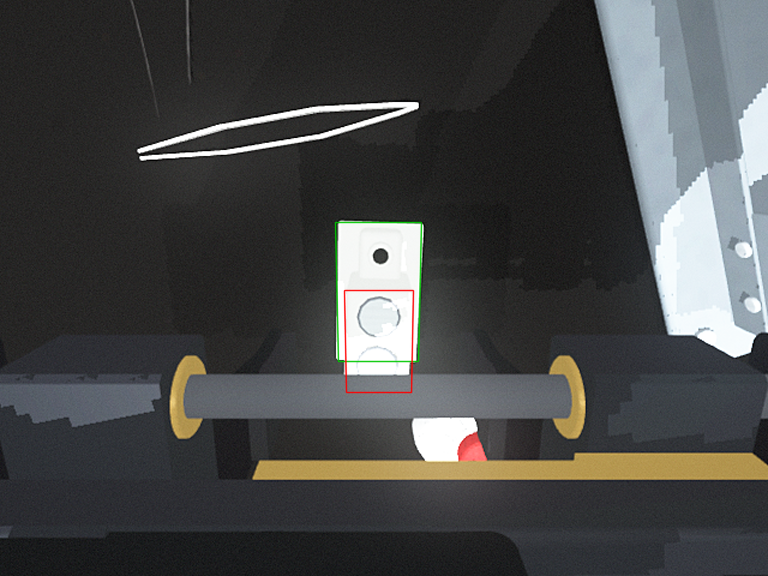

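```bash
python3 -m crank '[[0.4,[-5,-1,30],0],[0.4,[-5,-1,55],0],[0.4,[-5,-1,70],0],[0.4,[-5,-1,75],0],[0.4,[-5,-1,75],0],[-1,[-5,-1,75],0],[-1,[-5,-1,75],0],[-1,[-5,-1,75],0],[-1,[-5,-1,75],0],[-1,[-5,-1,75],0]]' 15; python3 -m crank '[[-1,[0,0,-30],0],[-1,[0,0,-70],0],[-1,[0,0,-110],0],[-1,[0,0,-150],0],[-1,[0,0,-190],0],[-1,[0,0,-225],0],[-1,[0,0,-250],0],[-1,[0,0,-250],0]]'; python3 -c "
from h import *
G=RAIL.w((295,0,38))-[0,0,.019]
go(G[0],G[1],.262,100.7)
look(10)"
```

```text
time: 12.55
ee_pos: [0.6138, -0.2905, 0.0192]
eef_rot: [0.082, 0.997, -0.0, 0.0]
ft_force: [0.3, 0.6, 0.7]
width: 0.0356
time: 13.22
ee_pos: [0.6148, -0.2918, 0.275]
eef_rot: [0.082, 0.997, -0.001, 0.004]
ft_force: [-1.0, -0.7, -0.4]
width: 0.0321
shift [ 21.8 214.9  12.4] turn -20.1 now [ 0.6148 -0.2918  0.275 ] yaw 80.6 w 0.0321 t 13.22 F [-1.  -0.7 -0.4]
grip in rail [ 280.1 -209.3  118.8] F [-1.  -0.7 -0.4] t 13.2167
```

View pics/w10.png

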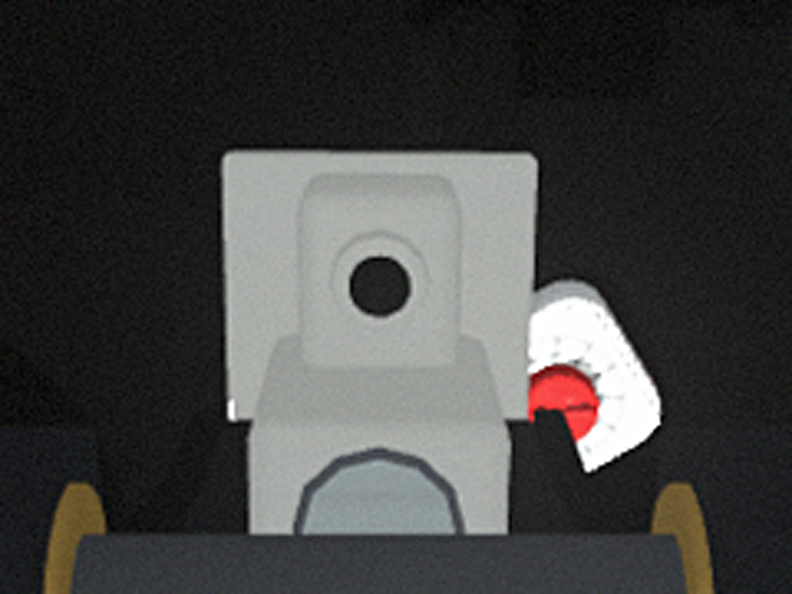

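```bash
python3 -c "
from h import *
fit((223,152),(537,152),(380,286),(379,522))"; python3 -m crank '[[-1,[2,20,3],-5],[-1,[5,55,6],-10],[-1,[9,95,10],-15],[-1,[13,135,12],-20],[-1,[17,175,12],-20.1],[-1,[22,208,12],-20.1],[-1,[22,215,12],-20.1],[-1,[22,215,12],-20.1],[-1,[22,215,12],-20.1]]'; python3 -c "
from h import *
G=RAIL.w((295,0,38))-[0,0,.019]
go(G[0],G[1],.262,100.7)
look(11)"
```

```text
[ 9.8 -0.9 -2.1  8.4] [ -6.4  22.9 -11.3  -9.7  -3.4  -5.9  17.1  -5.1]
[ 224.1 -200.8   96.7]
[ 299.1 -200.8   69.1]
time: 14.07
ee_pos: [0.6262, -0.0751, 0.2554]
eef_rot: [-0.094, 0.996, -0.0, -0.001]
ft_force: [-0.1, -1.3, -1.3]
width: 0.0319
shift [-1.9 -1.6 -6.6] turn 0.1 now [ 0.6262 -0.0751  0.2554] yaw 100.8 w 0.0319 t 14.07 F [-0.1 -1.3 -1.3]
grip in rail [314.8   1.6  76.1] F [-0.1 -1.3 -1.3] t 14.0667
```

View pics/w11.png

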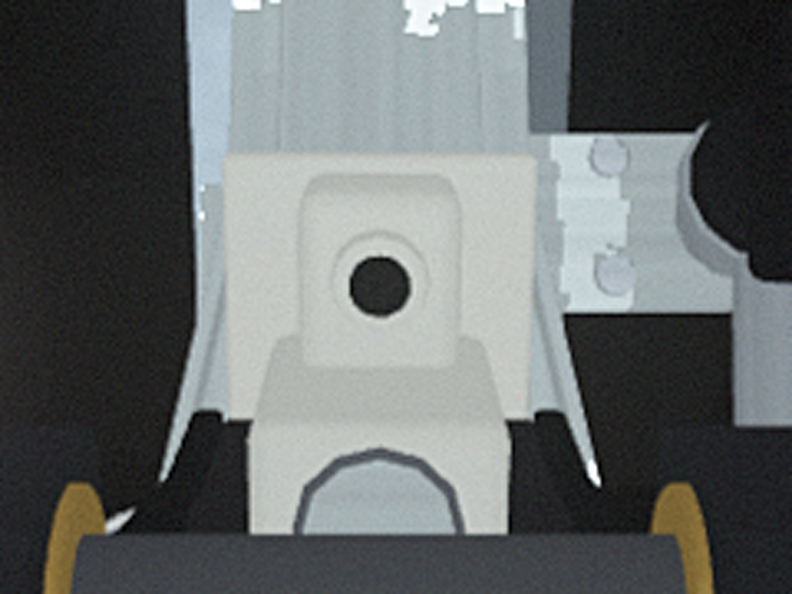

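```bash
python3 -c "
from h import *
fit((224,154),(537,154),(380,286),(379,522))"; python3 -m crank '[[-1,[-4,-0.5,8],0],[-1,[-7,-0.5,18],0],[-1,[-7,-0.5,28],0],[-1,[-7,-0.5,34],0],[-1,[-7,-0.5,37],0],[-1,[-7,-0.5,40],0],[-1,[-7,-0.5,43],0],[-1,[-7,-0.5,45],0],[-1,[-7,-0.5,45],0]]' 3; python3 -c "
from h import *
go(.6325,-.0755,.2005,100.7)
look(12)"
```

```text
[-13.   16.2 -28.   -0.7] [ 1.8 -0.4 -2.  -0.3 -0.  -1.3  0.2  1.8]
[249.5   0.9  46.8]
[307.9   0.9  -7.8]
time: 14.92
ee_pos: [0.6337, -0.074, 0.2113]
eef_rot: [-0.094, 0.996, 0.0, 0.0]
ft_force: [-0.5, -0.5, 0.1]
width: 0.0321
shift [ 1.5 -1.3 10.8] turn 0.0 now [ 0.6337 -0.074   0.2113] yaw 100.7 w 0.0321 t 14.92 F [-0.5 -0.5  0.1]
grip in rail [299.3   1.3  34.1] F [-0.5 -0.5  0.1] t 14.9167
```

View pics/w12.png

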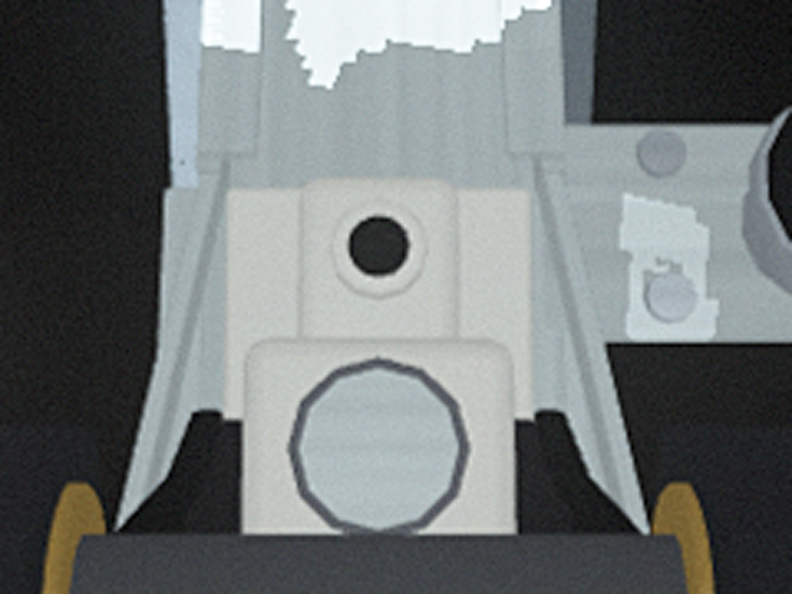

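```bash
python3 -c "
from h import *
fit((227,188),(531,188),(379,245),(379,447))"
```

```text
[23.1 -8.5  1.9 -0.9] [-0.1 -0.1  0.2 -0.1  0.   0.4 -0.1 -0.2]
[242.8   0.4   4.6]
[322.2   0.4  -5.1]
```

View pics/s12.png

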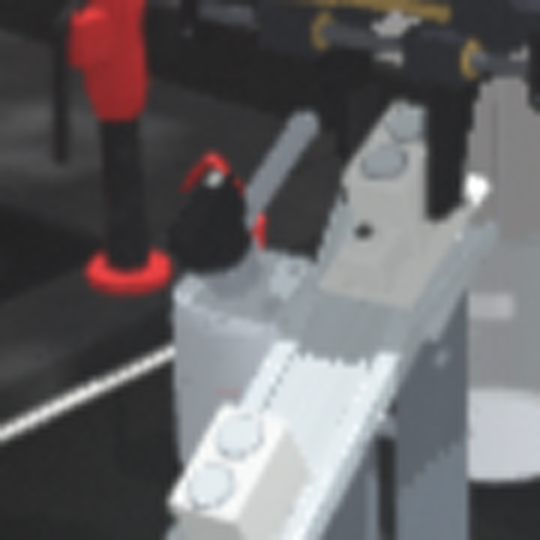

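```bash
python3 -m crank '[[-1,[0,-0.5,1],0],[-1,[0,-0.5,2],0],[-1,[0,-0.5,3],0],[-1,[0,-0.5,4],0],[-1,[0,-0.5,5],0],[-1,[0,-0.5,5],0]]' 3; python3 -c "
from h import *
look(13)"
```

```text
time: 15.52
ee_pos: [0.6339, -0.0743, 0.2064]
eef_rot: [-0.094, 0.996, 0.0, 0.0]
ft_force: [-1.5, 0.6, 1.3]
width: 0.0318
grip in rail [297.    0.9  29.8] F [-1.5  0.6  1.3] t 15.5167
```

View pics/w13.png

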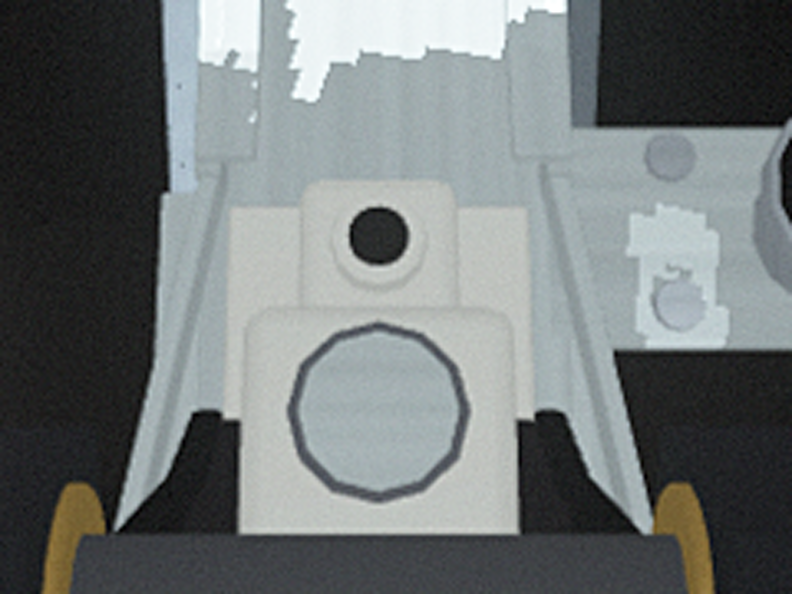

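Nose edge at row 207, well below the lip ends (row ~157); centred. Release.

```bash
python3 -c "
from h import *
fit((229,207),(529,207),(379,235),(379,411))"; python3 -m crank '[[-0.15,[0,0,0],0],[-0.15,[0,0,0],0],[-0.15,[0,0,0],0],[-0.15,[0,0,0],0],[-0.15,[0,0,0],0],[-0.15,[0,0,0],0]]'
python3 - <<'E'
from h import *
c=r.camera("wrist");cv2.imwrite("pics/w14.png",c["pixels"][:,:,::-1])
c=r.camera("top");draw(c,0,RP,225,170,120,130,5,"pics/t14.png")
E
```

```text
[ 31.6 -10.4   8.1  -0.8] [-0.4 -0.7  0.5 -0.6  0.   2.  -0.1 -0.8]
[ 2.434e+02  1.000e-01 -1.600e+00]
[3.234e+02 1.000e-01 7.000e-01]
time: 16.12
ee_pos: [0.6338, -0.0744, 0.2065]
eef_rot: [-0.094, 0.996, 0.0, 0.0]
ft_force: [-0.5, -0.3, -0.0]
width: 0.0372
```

View pics/w14.png

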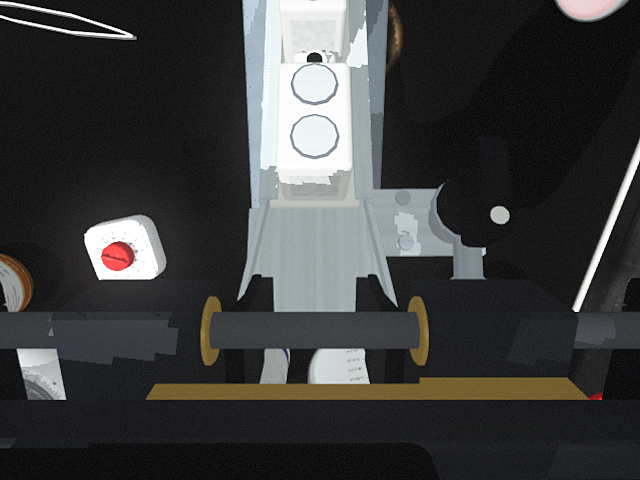

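View pics/t14.png

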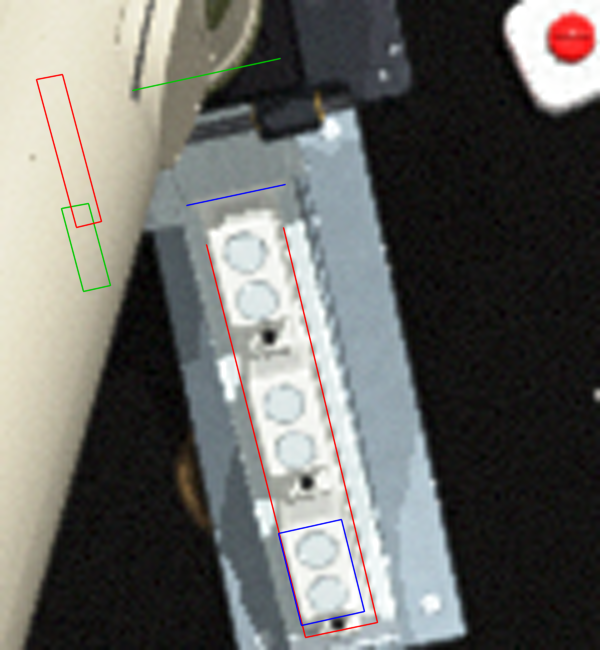

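```bash
python3 -m crank '[[-0.15,[0,0,-30],0],[-0.15,[0,0,-65],0],[-0.15,[0,0,-100],0],[-0.15,[0,0,-120],0],[-1,[0,0,-120],0],[-1,[0,0,-120],0]]'
python3 - <<'E'
from h import *
print(r.read_state()["ee_pos"],r.read_state()["joint_positions"].round(2))
c=r.camera("wrist");pickle.dump(c,open("w15.pkl","wb"));cv2.imwrite("pics/w15.png",c["pixels"][:,:,::-1])
crop(C["scene"]["pixels"],225,150,100,100,6,"pics/s0b.png");crop(C["top"]["pixels"],165,150,100,80,7,"pics/t0b.png")
E
```

```text
time: 16.72
ee_pos: [0.6343, -0.0746, 0.3275]
eef_rot: [-0.093, 0.996, -0.0, 0.001]
ft_force: [0.7, -0.1, -1.0]
width: 0.0301
[ 0.63425749 -0.07461098  0.32746728] [-0.45  0.38  0.7   1.28 -0.24  1.57  1.97]
```

View pics/w15.png

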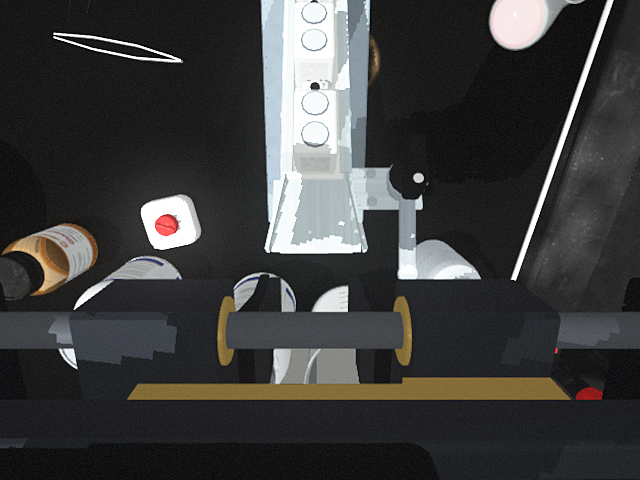

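View pics/s0b.png

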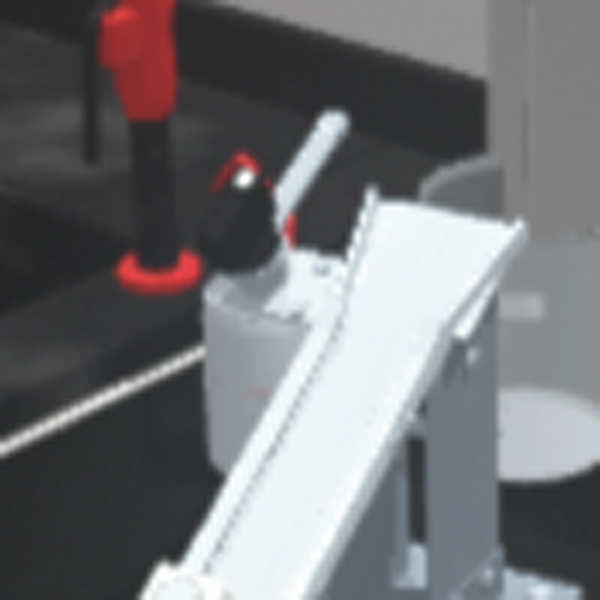

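View pics/t0b.png

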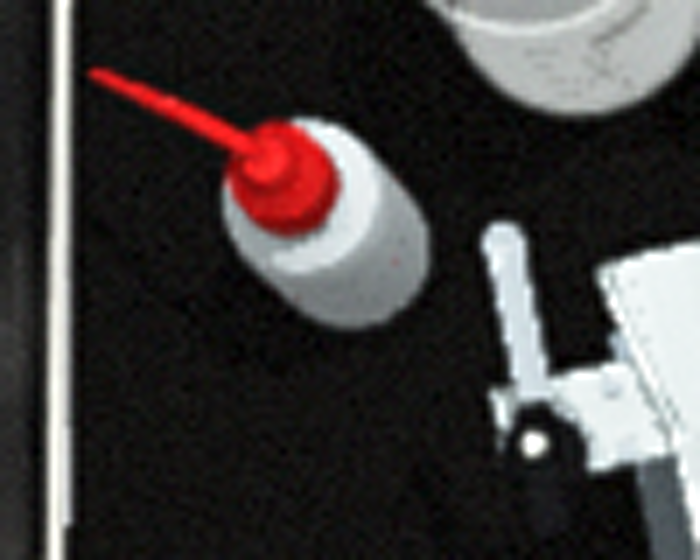

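Run:
```python
from h import *
t,s=C["top"],C["scene"]
a=lambda u,v:(165+u/7-.43,150+v/7-.43)
print("base",onz(t,*a(355,250),0), RAIL.l(onz(t,*a(355,250),0)))
for z in(.1,.15,.2): print(z,"cap",onz(t,*a(268,158),z),"shoulder",onz(t,*a(300,195),z),"neck",onz(t,*a(285,185),z))
print(tri(t,a(285,175),s,(225+255/6,150+195/6)))
w=pickle.load(open("w15.pkl","rb"))
# arm points at wrist w15 : arm end ~ (408,274), knob dot (418,178)
print("arm end tri", *[ (p,RAIL.l(p),d) for p,d in [tri(w,(408,274),t,a(503,228))]])
for n,(u,v) in dict(end=(408,274),mid=(408,235)).items():
    o,d=ray(w,u,v); n_=RAIL.R[:,2]; k=((RAIL.w((0,0,21))-o)@n_)/(d@n_); print(n,RAIL.l(o+k*d))
o,d=ray(w,418,178); k=((RAIL.w((0,0,53))-o)@n_)/(d@n_); print("knob dot",RAIL.l(o+k*d))
```

```text
base [0.69797434 0.0900705  0.        ] [ 265.23020427  150.54793428 -212.13592734]
0.1 cap [0.71063558 0.10159807 0.1       ] shoulder [0.69642521 0.08977976 0.1       ] neck [0.70032975 0.09531108 0.1       ]
0.15 cap [0.69811093 0.09025801 0.15      ] shoulder [0.68437671 0.07883569 0.15      ] neck [0.68815042 0.08418167 0.15      ]
0.2 cap [0.68558629 0.07891794 0.2       ] shoulder [0.67232821 0.06789162 0.2       ] neck [0.67597109 0.07305226 0.2       ]
(array([0.69037688, 0.08423908, 0.15289761]), np.float64(0.0019497792958783036))
arm end tri (array([ 0.6521975 , -0.00381355,  0.21946098]), array([320.91028433,  66.79548936,   9.12887803]), np.float64(0.0048366102290919415))
end [321.07694084  65.68234202  21.        ]
mid [292.53639078  67.38531225  21.        ]
knob dot [261.89899659  68.44356272  53.        ]
```

```bash
cat >> h.py <<'E'
def rel(pts,yaw=100.7):
    s=r.read_state();R=Ro.from_quat(s["eef_rot"]).as_matrix()
    for p in pts: print(p,(R.T@(RAIL.w(p)-s["ee_pos"])*1000).round(1))
    print("tcp in rail",RAIL.l(s["ee_pos"]).round(1),"w",s["width"],"F",s["ft_force"].round(1),s["joint_positions"].round(2))
E
python3 -c "
from h import *
rel([(306,96,60),(306,96,15)])"
```

```text
(306, 96, 60) [ 7.1 95.1 70. ]
(306, 96, 15) [-15.4  95.1 109. ]
tcp in rail [347.2   0.9 117. ] w 0.026627222391652113 F [ 0.9 -1.  -0.2] [-0.45  0.38  0.7   1.28 -0.24  1.57  1.97]
```

```bash
python3 -m crank '[[-1,[-5,35,0],0],[-1,[-10,70,10],0],[-1,[-15,97,40],0],[-1,[-15,97,75],0],[-1,[-15,97,100],0],[-1,[-15,97,109],0],[-1,[-15,97,109],0],[-1,[-15,97,109],0]]' 20
python3 - <<'E'
from h import *
rel([(306,89,15),(308,70,15),(306,49,15),(294,29,15)])
for n in("wrist","scene"):
    c=r.camera(n)
    if n=="wrist": cv2.imwrite("pics/w16.png",c["pixels"][:,:,::-1])
    else: crop(c["pixels"],220,120,120,120,5,"pics/s16.png")
E
```

```text
time: 17.43
ee_pos: [0.6305, 0.0232, 0.2179]
eef_rot: [-0.093, 0.996, -0.0, -0.0]
ft_force: [-0.1, 0.2, 1.1]
width: 0.0005
(306, 89, 15) [-0.4 -8.4  0.8]
(308, 70, 15) [ -2.2 -27.4  -0.2]
(306, 49, 15) [ -0.5 -48.4   0.8]
(294, 29, 15) [  9.9 -68.4   6.8]
tcp in rail [306.   97.4  15.9] w 0.0005168408140786451 F [-0.1  0.2  1.1] [-0.6   0.39  0.65  1.48 -0.24  1.35  1.82]
```

View pics/w16.png

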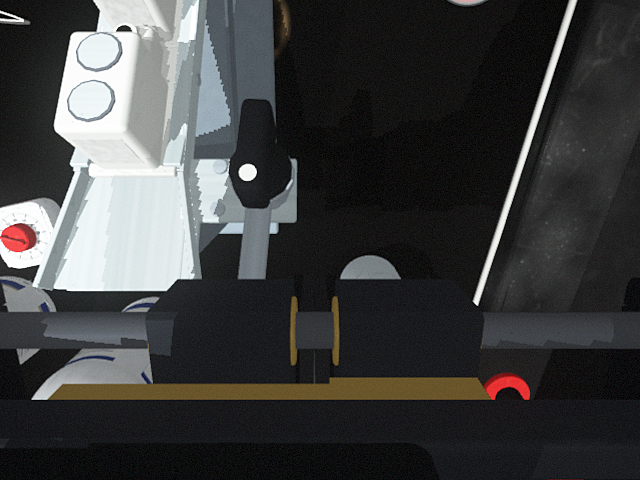

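View pics/s16.png

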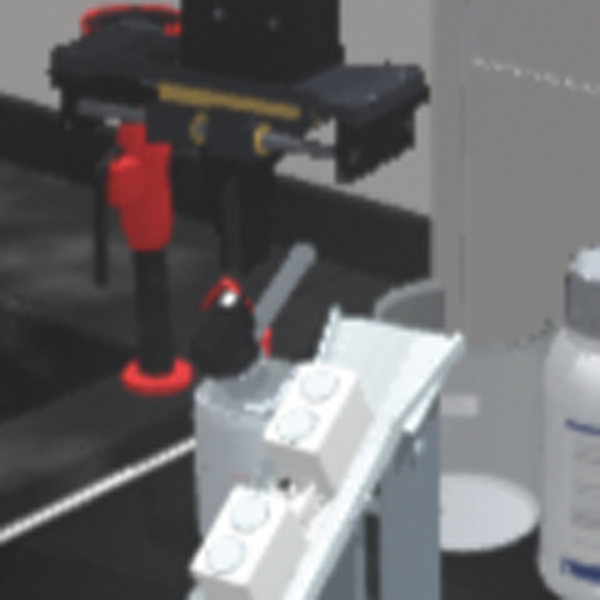

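```bash
python3 -m crank '[[-1,[0,-8,1],0],[-1,[-1,-16,1],0],[-1,[-2,-24,0.5],0],[-1,[-2,-32,0.5],0],[-1,[-1,-40,0.5],0],[-1,[0,-48,1],0],[-1,[2,-54,2],0],[-1,[5,-60,4],0],[-1,[10,-68,7],0],[-1,[10,-68,7],0]]'
python3 - <<'E'
from h import *
rel([(294,29,40)])
for n in("wrist","scene"):
    c=r.camera(n)
    if n=="wrist": cv2.imwrite("pics/w17.png",c["pixels"][:,:,::-1])
    else: crop(c["pixels"],220,120,120,120,5,"pics/s17.png")
E
```

```text
time: 18.37
ee_pos: [0.6324, -0.0476, 0.2101]
eef_rot: [-0.092, 0.996, -0.0, -0.0]
ft_force: [-0.4, -0.4, -0.5]
width: 0.0001
(294, 29, 40) [ 11.2   1.5 -22.7]
tcp in rail [292.3  27.5  14.8] w 5.499125539484384e-05 F [-0.4 -0.4 -0.5] [-0.49  0.41  0.67  1.48 -0.25  1.34  1.95]
```

View pics/w17.png

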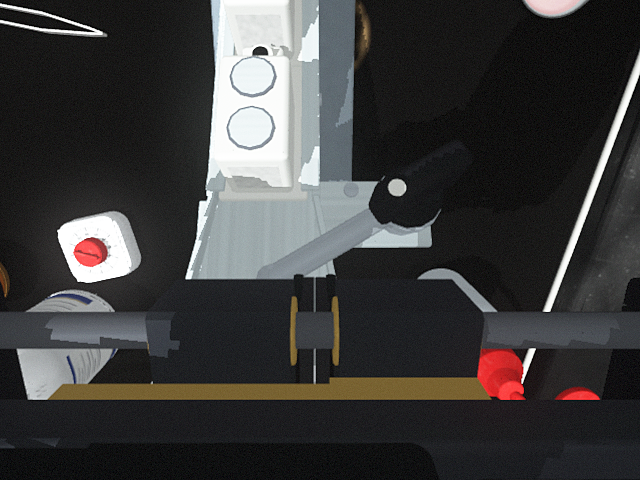

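View pics/s17.png

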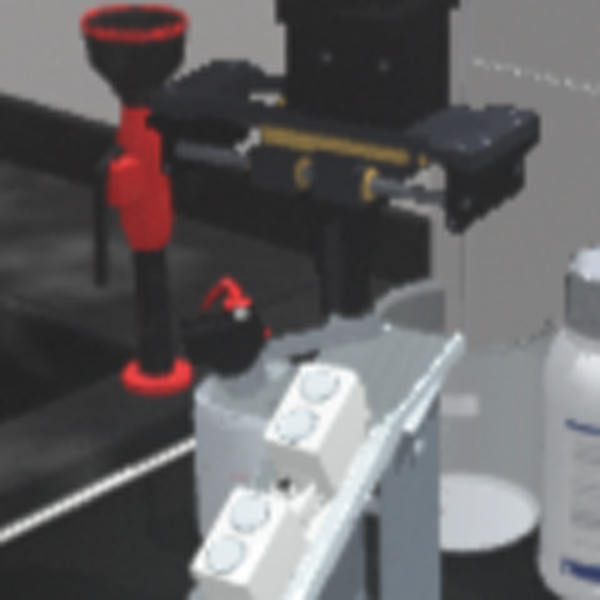

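```bash
python3 -m crank '[[-1,[-5,0,-15],0],[-1,[-15,-10,-25],0],[-1,[-18,-23,-25],0],[-1,[-18,-23,-25],0]]'; python3 -c "
from h import *
rel([(305,6,10),(290,6,10),(275,6,10),(265,6,10),(262,6,10)])"
```

```text
time: 18.8
ee_pos: [0.6561, -0.0663, 0.236]
eef_rot: [-0.093, 0.996, -0.001, 0.001]
ft_force: [-1.0, -1.0, -0.7]
width: 0.0003
(305, 6, 10) [ 6.5  1.4 23.7]
(290, 6, 10) [19.5  1.4 31.2]
(275, 6, 10) [32.5  1.4 38.7]
(265, 6, 10) [41.2  1.4 43.7]
(262, 6, 10) [43.8  1.4 45.2]
tcp in rail [322.5   4.6  27.3] w 0.00032458055053939596 F [-1.  -1.  -0.7] [-0.44  0.46  0.67  1.37 -0.28  1.41  1.98]
```

```bash
python3 -m crank '[[-1,[1,0,10],0],[-1,[2,0,21],0],[-1,[6,0,23.5],0],[-1,[11,0,26],0],[-1,[16,0,29],0],[-1,[21,0,32],0],[-1,[26,0,35],0],[-1,[31,0,38],0],[-1,[36,0,41],0],[-1,[36,0,41],0]]'
python3 - <<'E'
from h import *
rel([(262,6,10),(258,6,10)])
c=r.camera("wrist");cv2.imwrite("pics/w18.png",c["pixels"][:,:,::-1])
E
```

```text
time: 19.63
ee_pos: [0.6186, -0.0708, 0.1939]
eef_rot: [-0.093, 0.996, 0.001, -0.001]
ft_force: [0.4, -0.1, 0.7]
width: 0.0004
(262, 6, 10) [ 6.  -1.2  3.1]
(258, 6, 10) [ 9.5 -1.2  5.1]
tcp in rail [268.8   7.2   9.7] w 0.00041030895366865865 F [ 0.4 -0.1  0.7] [-0.47  0.39  0.67  1.54 -0.25  1.3   1.99]
```

View pics/w18.png

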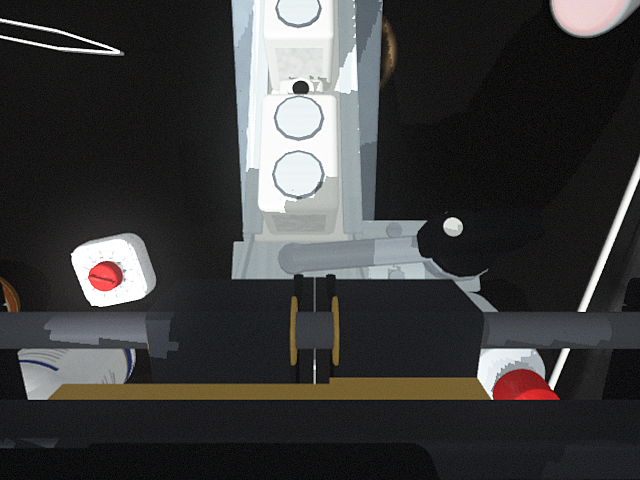

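Arm at about 85°. Push gently to the stop.

```bash
python3 -m crank '[[-1,[2,0,1],0],[-1,[4,0,2],0],[-1,[6,0,3],0],[-1,[6,0,3],0]]';python3 -m crank '[[-1,[1,0,0.6],0],[-1,[2,0,1.2],0],[-1,[3,0,1.8],0],[-1,[3,0,1.8],0]]'
python3 - <<'E'
from h import *
rel([(262,6,10)])
c=r.camera("wrist");cv2.imwrite("pics/w19.png",c["pixels"][:,:,::-1])
E
```

```text
time: 20.02
ee_pos: [0.6137, -0.0721, 0.1913]
eef_rot: [-0.093, 0.996, 0.0, -0.0]
ft_force: [0.8, 1.0, 0.6]
width: 0.0005
time: 20.35
ee_pos: [0.6125, -0.0722, 0.1907]
eef_rot: [-0.094, 0.996, -0.0, 0.002]
ft_force: [5.4, 0.3, 2.5]
width: 0.0006
(262, 6, 10) [-0.2 -0.9 -0.1]
tcp in rail [261.7   6.9  10. ] w 0.0005943179054174822 F [5.4 0.3 2.5] [-0.48  0.38  0.67  1.56 -0.24  1.28  1.99]
```

View pics/w19.png

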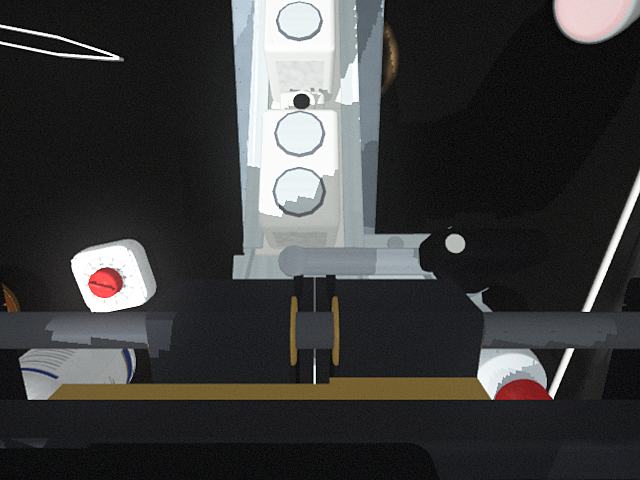

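```bash
python3 -m crank '[[-1,[-8,0,-6],0],[-1,[-16,0,-12],0],[-1,[-22,0,-35],0],[-1,[-22,0,-70],0],[-1,[-22,-10,-105],0],[-1,[-10,-45,-130],0],[-1,[0,-85,-140],0],[-1,[0,-125,-140],0],[-1,[0,-150,-140],0],[-1,[0,-150,-140],0]]'
python3 - <<'E'
from h import *
for n in("wrist","scene","top"):
    c=r.camera(n)
    if n=="wrist": cv2.imwrite("pics/w20.png",c["pixels"][:,:,::-1])
    elif n=="scene": crop(c["pixels"],210,130,180,200,3,"pics/s20.png")
    else:
        L=[(RAIL,[(x,23,5),(x,-23,5)],g) for x in(80,160,240)]
        draw(c,0,L+[(RAIL,[(252,70,21),(252,-8,21)],rd)],195,170,160,145,5,"pics/t20.png")
print(r.read_state()["ft_force"],r.read_state()["time"])
E
```

```text
time: 21.23
ee_pos: [0.6371, -0.2273, 0.3292]
eef_rot: [-0.089, 0.996, -0.001, -0.001]
ft_force: [0.8, -1.3, 0.3]
width: 0.0006
[0.29225244 1.15994993 0.36031142] 21.3833
```

View pics/s20.png

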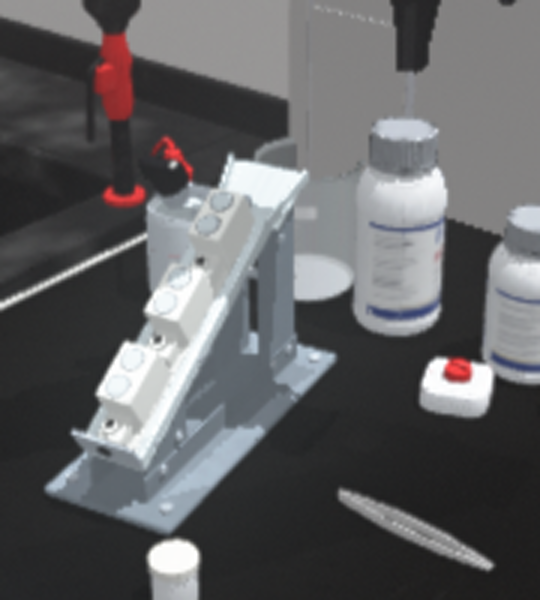

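View pics/t20.png

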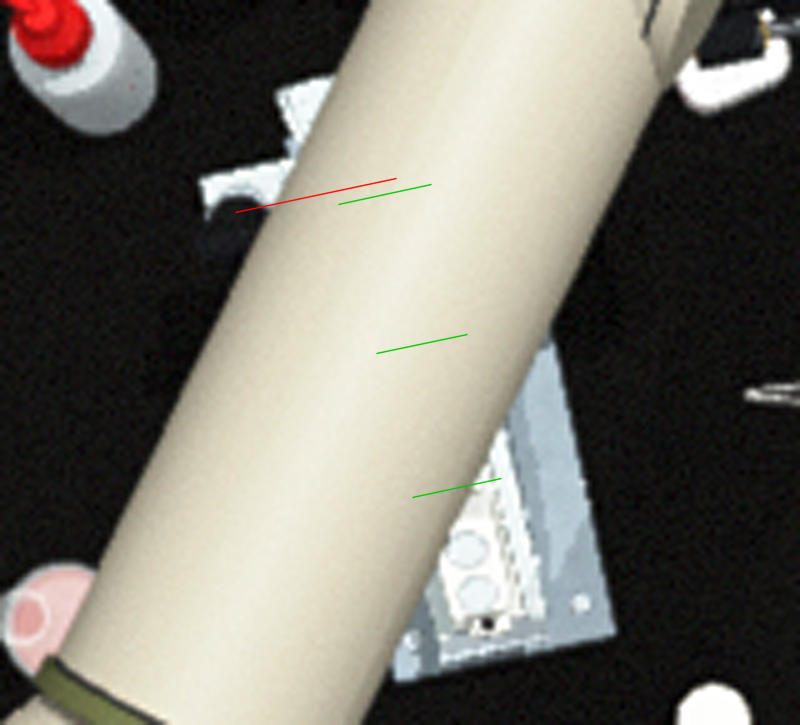

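View pics/w20.png

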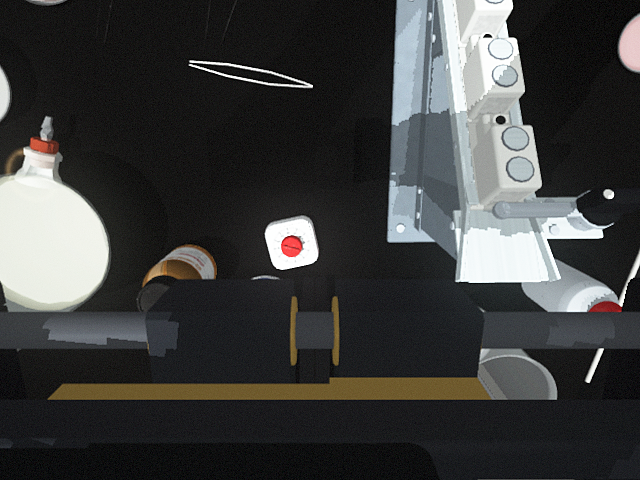

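Run:
```python
from h import *
c=r.camera("wrist")
n=RAIL.R[:,2]
def pl(u,v,z):
    o,d=ray(c,u,v);k=((RAIL.w((0,0,z))-o)@n)/(d@n);return RAIL.l(o+k*d).round(1)
print("arm",pl(502,209,21),pl(575,206,21),"knob dot",pl(608,195,53))
print("caps",[pl(u,v,46) for u,v in((520,169),(515,138),(505,76),(501,48))])
crop(c["pixels"],400,0,240,300,2,"pics/w21.png")
```

```text
arm [249.4   1.3  21. ] [246.9  58.1  21. ] knob dot [250.2  59.7  53. ]
caps [array([227.4,   5.4,  46. ]), array([202.5,   5. ,  46. ]), array([149. ,   4.3,  46. ]), array([123.2,   4.4,  46. ])]
```

View pics/w21.png

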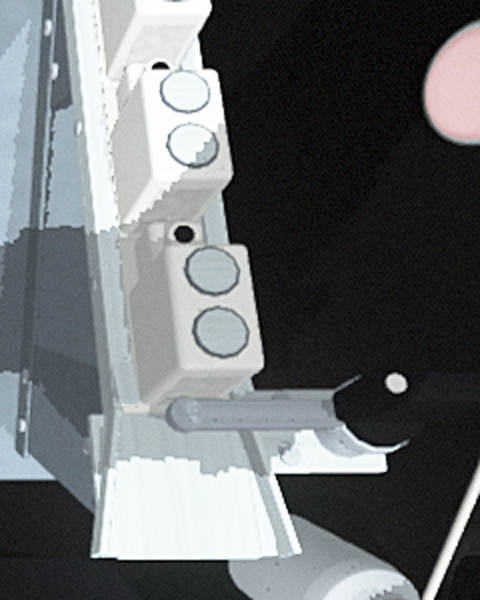

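```bash
python3 -c "
from bench import r
print(r.close_job())"
```

```text
the job is handed in; nothing more can be done
None
```

I loaded both loose cartridges into the rail nose downhill, pushed the latch across behind them, backed the arm off and handed the job in at about 21 s of the 72 s allowed. No verdict was reported.

**Loading:** I held each cartridge lightly and pressed it onto the open floor above the mouth, so that it pitched to the slope, then let go. It ran down by itself. On the first one, the nose rode over the lips on the first try; I backed it up, pressed again and it went in.

**Latch:** I pushed the steel arm with closed fingers rather than turning the knob. I stopped when the contact force rose to about 5 N, which I took as the end stop.

**Last checks:**
- **Cartridges:** they sit nose to tail. The cap marks on the second and third are 79 mm apart, against 80 mm expected.
- **Latch angle:** the arm reads about 87.5° across, and more than 80° is needed.
- **Bystanders:** in the last pictures the pot, forceps and timer look undisturbed. I only saw the flask partly and the dish not at all, and I measured none of them.
- **Gripper:** clear of everything.

**What disagreed:** the last oblique wrist view put the caps 3–4 mm up-slope and 4–5 mm sideways from where they should be. The sideways figure is just outside the 4 mm limit. I took it as camera error, because the lips leave a cartridge only about 1.5 mm of side play. The arm blocked the top camera at the end, so I could not cross-check from there; the top picture taken just after the third cartridge ran down had shown all three in line.

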